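# Release the spring latch and draw the copper bar out of its holder

### The arm

A 6-joint arm with a two-finger parallel gripper is mounted at the origin on a cart in front of the work surface, level with it; the furniture and walls round the work are solid. World frame = base frame: x ahead of the robot, y to its left, z up, the work surface at z = 0. Lengths are in m, angles in rad, forces in N, time in s.
With the tool pointing down it reaches from about 0.325 to 0.85 m from the base axis. Payload 4.4 kg.
Tool frame: the origin (TCP) lies at the centre of the arm's flange, where the gripper is bolted on; the fingertips stand 199 mm ahead of it and the grasp point (between the pads) lies 180 mm ahead of it; z points along the fingers, y is the line along which they close (so a half turn about z gives the same grasp; the last joint's range is limited). The gripper opens to 94 mm and grips with 3 to 60 N. Pads are 16 mm wide; open, the fingers measure 119 mm over their backs; the gripper's body (75 mm by 177 mm) begins 78 mm behind the grasp point.
Start: joints at [-1.355, 0.207, 1.542, -0, 1.393, -0.15], TCP at [0.206, -0.537, 0.405] pointing down, gripper open.
Joint ranges: [-2.73, 2.73], [-0.86, 2.22], [0.23, 2.46], [-1.11, 4.25], [0.08, 2.63], [-2.82, 2.82]. Speed limits (rad/s): [2.79, 2.79, 3.14, 3.14, 3.14, 3.14].

### API

Orientations are given as [roll, pitch, yaw] about the fixed x, y, z axes, in that order (R = Rz(yaw) Ry(pitch) Rx(roll)).
In Python, from bench import * gives the robot as it stands.
- The arm moves only by the tool jog_arm, never from a script. Its argument "moves" is a list of rows, each an object of numbers: "gripper": the closure, from -1 (fully open) to 1 (shut); "dx", "dy", "dz": the shift along the tool's x, y, z in cm; "twist": the turn about the tool's z in degrees. In form: [{"gripper": .., "dx": .., "dy": .., "dz": .., "twist": ..}, ...]. A call has 1 to 8 rows; each row is the pose to reach, as a shift and turn from the pose commanded when the call began, along the tool's axes at that moment; what a row does not reach only later rows make up. A row lasts 1/10 s, in which the tool goes at most 50 mm and 8.59 degrees, less where a joint would pass 70% of its speed; a pose out of reach is approached as far as the arm can. A call with a gripper value outside its range is refused whole. The fingers move at their own pace and stop on an object; "grip_force" is the grip in N (left out, the last holds). Time passes only in rows, so rows that repeat a pose let the fingers close. It gives the time, the measured TCP pose, the force, the opening and the grip force at its end, in the units of the state.
- get_state(): the state, without advancing time (a new reading comes with each control period).
- grab_frame(name): name is "scene" or "side" or "wrist"; returns a dict with "image" (480x640x3 uint8, blue, green, red), "fx", "fy", "cx", "cy" (pixels), "world_from_camera" (4x4, takes a point from camera to world coordinates). Camera axes: x right, y up, looking along -z (the intrinsics and any distortion apply to the point x, -y, -z); pixel columns grow to the right and rows downward; lengths in m; the calibration is good to about 2 mm. A picture is of the moment at which its call begins. There is no depth.
- close_job(): hands the job in; it is judged then, once.
The state is a dict: "time_s": time; "q": joint angles; "qvel": joint speeds; "joint_torque": joint torques, N m; "ee_pos": TCP position; "tool_rot": TCP orientation; "ft_force": force on the tool from outside, world axes, zero at the start; "moment": the same for the moment, N m; "opening": opening from 0.0 (shut) to 1.0 (fully open); "grasp_force": force on a finger pad.
Only numpy, scipy, OpenCV 4.12 (cv2) and the standard library are available. Lean on these libraries where they do the work, as an engineer would, in place of code of your own. Each camera call takes 0.05 s, during which the arm holds its last target. There are 200 camera calls.

### The job

Take the copper bar out of the strip holder. First press the red plunger under the clear hood straight down to its stop, firmly but without forcing it, so that it catches and stays down and the brass bolt has drawn back off the bar; then lift the bar's near end over the lip, draw it out endwise from under the far bridge, and lay it flat and lengthwise on the cork mat without dropping it. Leave the plunger down and do not disturb the paint jar, the masking tape or the tweezers.

Things in the scene. Friction and masses are not known exactly. Their poses are not given: they have to be found in the camera images.
- strip_holder: Fixed holder: steel base plate 180x96x8 mm, grey saddles, blue latch housing, clear hood. Origin on the worktop, z up; the bar lies along x at y = 0, the lip at its -x end. In its frame, mm: saddles at x -77..-57 and 54..80 carry the bar's underside at z 24; between them the bar is free all round above the base, to be taken by its sides near x -40. Housing x 18..74, y -64..-14, top z 46.
- lip_top (a point): Middle of the top of the grey lip across the bar's near end, 10 mm above the bar's underside: x -80, y 0, z 34 mm in strip_holder's frame; 6 mm thick, 26 mm wide. Low cheeks beside the near saddle reach z 29.
- bridge_under (a point): Middle of the underside of the grey bridge over the bar's far end: x 70, y 0, z 35 mm in strip_holder's frame. The bridge spans x 60..80 and stands 5 mm above the bar; its posts are 2 mm beside the bar, and an end wall closes it at x 77. The bar leaves it towards -x.
- hood_edge (a point): Middle of the lower orange front edge of the hood's clear roof: x 26, y -40, z 138 mm in strip_holder's frame. Roof x 26..74, y -68..-12, z 138..143; back plate at x 70..74; open to -x and both sides. It bars a tool from straight above the plunger: reach in below this edge with a slim tool (fingers shut) leaning back 40 to 45 degrees towards the holder's -x.
- plunger_top (a point): Centre of the flat top of the red plunger head (26 mm across, 8 mm thick, on a 10 mm stem), z up. Unpressed it lies at x 42, y -40, z 75 mm in strip_holder's frame, 63 mm below the roof; it moves straight down when pressed.
- latch_plunger (a joint): Plunger travel in m: 0 = up, growing as it is pressed down. Spring about 5 N at first, plus 0.27 N per mm. The hard stop lies at a depth not known beforehand, 12 to 18 mm; at the stop a hidden catch snaps in, and when let go the plunger stays down about 1 mm above the stop. Short of the stop it springs back up. More than 35 N forces it.
- bolt_tip (a point): Middle of the end face of the brass bolt (12 mm along the bar, 6 mm thick) that lies across the bar's top at x = 40 in strip_holder's frame; with the plunger up it reaches y = +4, 1.5 mm above the bar, and it draws back towards -y by 1.5 mm for each mm the plunger goes down.
- copper_bar: Loose flat copper bar 150 x 16 x 6 mm, 0.09 to 0.17 kg, lying in the holder. Origin at the centre of its underside, x along its length (-x end at the lip), z up.
- bar_mid (a point): Centre of the copper bar (3 mm above its underside's centre), with the bar's axes.
- cork_mat: Fixed cork mat 210 x 90 x 4 mm on the worktop; origin under its centre, x along its length, top at z = 4.
- paint_jar: Dark paint jar, 48 mm across, 66 mm high, loose; origin at the centre of its foot. Leave alone.
- masking_tape: Roll of masking tape lying flat, 68 mm across, 24 mm high, loose; origin at the centre of its underside. Leave alone.
- tweezers: Steel tweezers 126 x 15 x 9 mm, loose, lying along their x; origin at the centre of the underside. Leave alone.

How it is judged:
By the outcome, as a careful person would: the job done as asked, in the order asked, and still so for the second after the job is handed in, with the robot touching nothing.
It also fails if it takes over 61 s, if anything falls off the work surface, if the arm or the gripper's body presses on something with over 40 N, if the wrist force passes 120 N, or if a joint passes its speed limit or range.

## Working session

There is one attempt and no reset: what is moved stays moved. The work goes in short steps, Python scripts to look and compute and a tool call to move; the robot and the scene stay as the last step left them, time stands still between calls to the robot, and variables do not carry over. Pictures are saved under pics/ and viewed, at most 10 in all, crops included, and the job is handed in when it is done.

Besides the shell and the picture viewer there is one more tool, called as name(argument=value, ...), one argument or row to a line, values as JSON. jog_arm: Moves the arm, as the interface text tells. Its arguments: {"type":"object","properties":{"moves":{"type":"array","items":{"type":"object","properties":{"gripper":{"type":"number"},"dx":{"type":"number"},"dy":{"type":"number"},"dz":{"type":"number"},"twist":{"type":"number"}}}},"grip_force":{"type":"number"}},"required":["moves"]}

```bash
ls; mkdir -p pics; python3 - <<'E'
from bench import *
import cv2,numpy as np
for n in("scene","side"):
    f=grab_frame(n); cv2.imwrite(f"pics/{n}0.png",f["image"])
    print(n,f["fx"],f["fy"],f["cx"],f["cy"],[k for k in f],np.round(f["world_from_camera"],4).tolist())
print(get_state())
E
```

```text
pics
scene 564.7332284921229 564.7332284921229 316.2986581585891 239.41965047879197 ['image', 'fx', 'fy', 'cx', 'cy', 'world_from_camera'] [[-0.602, 0.6099, -0.5153, 0.021], [-0.7985, -0.4614, 0.3868, 0.3479], [-0.0018, 0.6443, 0.7648, 0.9702], [0.0, 0.0, 0.0, 1.0]]
side 506.8431125379238 506.8431125379238 324.567596023262 236.8654381500385 ['image', 'fx', 'fy', 'cx', 'cy', 'world_from_camera'] [[0.9154, 0.2507, -0.3151, 0.3], [-0.4025, 0.5943, -0.6963, -0.7368], [0.0126, 0.7642, 0.6449, 0.6958], [0.0, 0.0, 0.0, 1.0]]
{'time_s': 0.1, 'q': array([-1.35451535e+00,  2.07334120e-01,  1.54281348e+00, -3.02124522e-05,
        1.39350523e+00, -1.50487798e-01]), 'qvel': array([ 0.00018214, -0.00219845, -0.00470355, -0.00109869, -0.00014044,
        0.00140772]), 'joint_torque': array([-1.62812044e-04, -3.71859956e+01, -2.82293862e+01,  6.99685514e-02,
        3.11123324e-02, -5.65207904e-05]), 'ee_pos': array([ 0.2061158 , -0.53643383,  0.40360575]), 'tool_rot': array([-3.13955130e+00, -2.79471156e-04,  3.66773847e-01]), 'ft_force': array([0.01808431, 0.43726384, 0.80142285]), 'moment': array([ 0.00263988, -0.05267778,  0.0027872 ]), 'grasp_force': 0.0, 'opening': 1.0001861863598251}
```

View pics/scene0.png

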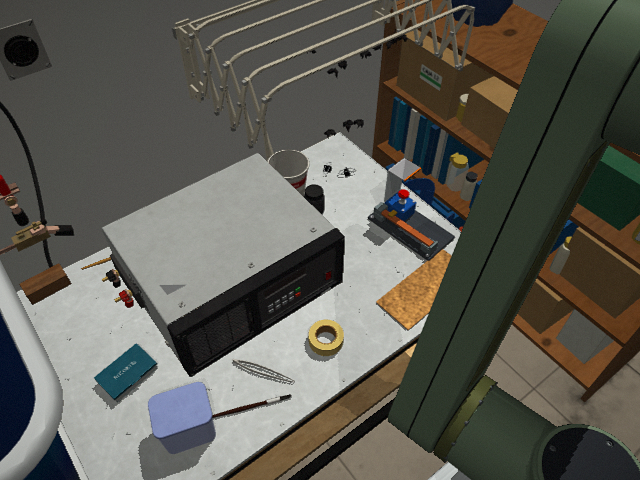

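View pics/side0.png

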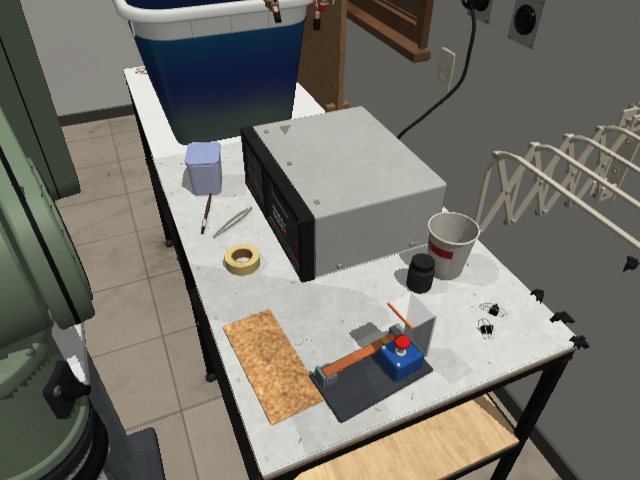

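The side view shows the mat (corners about (224,325), (270,310), (322,400), (272,421)), the holder with its bar from the lip (325,375) to the bridge (400,335), and the red plunger at (402,342). I'll zoom in on that area.

```bash
python3 - <<'E'
import cv2
i=cv2.imread("pics/side0.png")[285:430,215:445]
i=cv2.resize(i,None,fx=3.45,fy=3.45,interpolation=cv2.INTER_CUBIC)
for k in range(0,230,20):
    cv2.putText(i,str(215+k),(int(k*3.45),10),0,.35,(0,0,255));cv2.line(i,(int(k*3.45),12),(int(k*3.45),18),(0,0,255))
for k in range(0,145,20):
    cv2.putText(i,str(285+k),(0,int(k*3.45)+4),0,.35,(0,0,255))
cv2.imwrite("pics/c1.png",i)
E
```

```text
(no output)
```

View pics/c1.png

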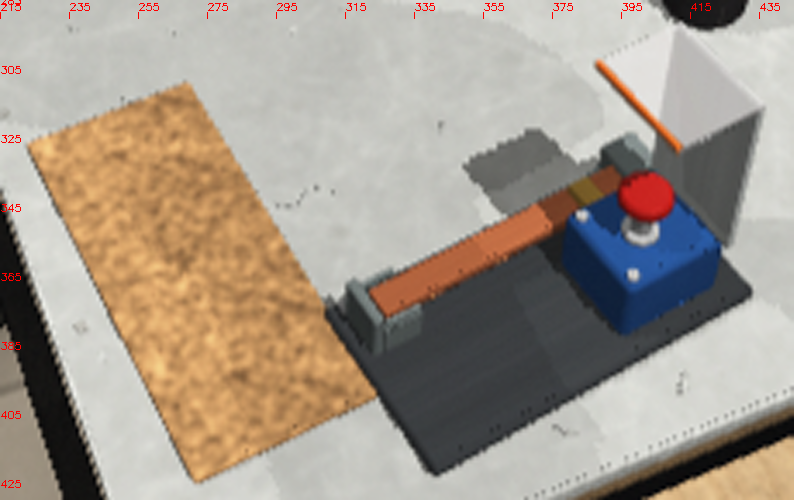

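The crop shows the holder clearly: orange edge ends at crop (598,63) and (681,150), plunger top at (646,190), housing top corners, base corners, and four mat corners. I'll fit poses to these.

```bash
cat > h.py <<'E'
from bench import *
import cv2,numpy as np
from scipy.optimize import least_squares
from scipy.spatial.transform import Rotation as R
def proj(f,P):
    W=np.array(f["world_from_camera"]); c=(np.atleast_2d(P)-W[:3,3])@W[:3,:3]
    return np.c_[f["cx"]+f["fx"]*c[:,0]/-c[:,2], f["cy"]-f["fy"]*c[:,1]/-c[:,2]]
def ray(f,uv,z):
    W=np.array(f["world_from_camera"]); uv=np.atleast_2d(uv)
    d=np.c_[(uv[:,0]-f["cx"])/f["fx"],-(uv[:,1]-f["cy"])/f["fy"],-np.ones(len(uv))]@W[:3,:3].T
    return W[:3,3]+d*((z-W[2,3])/d[:,2])[:,None]
def place(p,P):
    c,s=np.cos(p[2]),np.sin(p[2]); P=np.atleast_2d(P)
    return np.c_[p[0]+c*P[:,0]-s*P[:,1],p[1]+s*P[:,0]+c*P[:,1],P[:,2]]
E
python3 - <<'E'
from h import *
f=grab_frame("side")
uv=lambda c:np.array(c)/3.45+[215,285]-0.35
m=ray(f,uv([(27,148),(190,82),(375,400),(197,482)]),.004)
print("mat",m.round(4).tolist(),m.mean(0).round(4),[np.linalg.norm(m[i]-m[i-1]).round(4) for i in range(4)])
d=m[1]-m[2]; print("mat yaw",np.arctan2(d[1],d[0]))
P=np.array([(26,-68,138),(26,-12,138),(74,-68,143),(18,-14,46),(18,-64,46),(74,-64,46),(42,-40,75)])/1e3
I=uv([(681,150),(598,63),(763,108),(566,232),(627,293),(720,247),(646,190)])
r=least_squares(lambda p:(proj(f,place(p,P))-I).ravel(),[.5,-.3,.5],loss="soft_l1")
p=r.x;print("holder",p,np.round(r.fun.reshape(-1,2),1).tolist())
for n,q in dict(base1=(-90,0,8),lip=(-80,0,34),bridge=(70,0,35),plug=(42,-40,75),barL=(-75,8,30),barR=(-75,-8,30)).items():
    w=place(p,np.array(q)/1e3);print(n,w.round(4),((proj(f,w)-[215,285])*3.45).round())
b=ray(f,uv([(433,473),(752,292)]),.008);print("base",b,np.linalg.norm(b[1]-b[0]))
g=grab_frame("scene")
print("others",ray(g,[(326,338)],.012),ray(g,[(315,198)],.03), ray(g,[(263,371)],.005))
E
```

```text
mat [[0.3757, -0.1448, 0.004], [0.4657, -0.135, 0.004], [0.4799, -0.3448, 0.004], [0.3945, -0.3507, 0.004]] [ 0.429  -0.2438  0.004 ] [np.float64(0.2068), np.float64(0.0905), np.float64(0.2102), np.float64(0.0855)]
mat yaw 1.6383031935628842
holder [ 0.56901615 -0.30135435  0.08287584] [[-2.6, 2.1], [-0.8, 1.0], [1.4, -0.3], [-0.4, -6.0], [-0.1, -0.2], [2.6, -1.1], [0.4, 0.5]]
base1 [[ 0.4793 -0.3088  0.008 ]] [[341. 330.]]
lip [[ 0.4893 -0.308   0.034 ]] [[361. 287.]]
bridge [[ 0.6388 -0.2956  0.035 ]] [[636. 162.]]
plug [[ 0.6142 -0.3377  0.075 ]] [[646. 191.]]
barL [[ 0.4936 -0.2996  0.03  ]] [[362. 275.]]
barR [[ 0.4949 -0.3155  0.03  ]] [[379. 301.]]
base [[ 0.48755494 -0.3887607   0.008     ]
 [ 0.66333074 -0.36483215  0.008     ]] 0.1773970335823296
others [[ 0.45631127 -0.00151741  0.012     ]] [[ 0.75673896 -0.20079772  0.03      ]] [[0.4748025  0.13278323 0.005     ]]
```

jog_arm(
  moves=[
    {"gripper": 1,"dx": 5,"dy": -2,"dz": -2,"twist": 7},
    {"gripper": 1,"dx": 10,"dy": -4,"dz": -4,"twist": 14},
    {"gripper": 1,"dx": 15,"dy": -5,"dz": -6,"twist": 14},
    {"gripper": 1,"dx": 20,"dy": -7,"dz": -8,"twist": 14},
    {"gripper": 1,"dx": 25,"dy": -9,"dz": -9,"twist": 14},
    {"gripper": 1,"dx": 30,"dy": -10.5,"dz": -9.5,"twist": 14},
  ],
)

```text
time_s: 0.8
ee_pos: [0.4241, -0.3507, 0.4961]
tool_rot: [3.14, -0.001, 0.122]
ft_force: [1.9, -0.7, -0.5]
opening: 0.527
grasp_force: 0.0
```

```bash
python3 - <<'E'
from h import *
s=get_state();print(s["time_s"],s["q"].round(3),s["ee_pos"].round(4),s["tool_rot"].round(3),s["opening"])
f=grab_frame("wrist");cv2.imwrite("pics/w1.png",f["image"]);print(f["fx"],f["cx"],f["cy"],np.round(f["world_from_camera"],4).tolist())
np.save("w1.npy",np.array([f],dtype=object),allow_pickle=True)
p=[.569,-.3014,.083]
u=proj(f,place(p,np.array([(-80,0,34),(42,-40,75),(26,-40,138)])/1e3));print(u)
E
```

```text
0.8 [-0.848  0.097  1.479 -0.     1.563  0.601] [ 0.4241 -0.3507  0.4961] [ 3.14e+00 -1.00e-03  1.22e-01] 0.5274026040617273
369.6957064749335 317.5499262112406 230.02066914578802 [[0.1226, 0.9641, 0.2354, 0.4935], [-0.9924, 0.1184, 0.032, -0.3417], [0.003, -0.2376, 0.9714, 0.4763], [0.0, 0.0, 0.0, 1.0]]
[[287.16179039 139.68912099]
 [327.43107299  12.96097092]
 [328.75051001   9.06093338]]
```

View pics/w1.png

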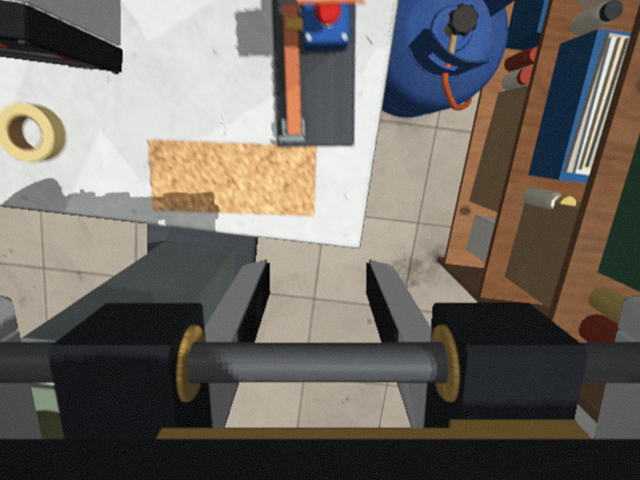

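The wrist view shows the bar running almost straight up the picture from (293,133) to about (290,25), so the yaw of 0.12 is close. The mat is at (150–317, 140–215). The jog rows have no tilt, so I'll see how the tool behaves at the edge of its reach, up in free air.

jog_arm(
  moves=[
    {"gripper": 1,"dz": -5},
    {"gripper": 1,"dz": -10},
    {"gripper": 1,"dz": -15},
    {"gripper": 1,"dz": -20},
    {"gripper": 1,"dz": -25},
    {"gripper": 1,"dz": -30},
    {"gripper": 1,"dz": -40},
    {"gripper": 1,"dz": -50},
  ],
)

```text
invalid input at $.moves[0]: expected keys gripper, dx, dy, dz, twist
```

```bash
python3 - <<'E'
from h import *
s=get_state();print(s["time_s"],s["q"].round(3),s["ee_pos"].round(4),s["tool_rot"].round(3),s["opening"])
E
```

```text
0.85 [-0.838  0.097  1.477  0.007  1.564  0.603] [ 0.4288 -0.3461  0.4971] [-3.141 -0.008  0.13 ] 0.48137731130766187
```

jog_arm(
  moves=[
    {"gripper": 1,"dx": 0,"dy": 0,"dz": -5,"twist": 0},
    {"gripper": 1,"dx": 0,"dy": 0,"dz": -10,"twist": 0},
    {"gripper": 1,"dx": 0,"dy": 0,"dz": -15,"twist": 0},
    {"gripper": 1,"dx": 0,"dy": 0,"dz": -20,"twist": 0},
    {"gripper": 1,"dx": 0,"dy": 0,"dz": -25,"twist": 0},
    {"gripper": 1,"dx": 0,"dy": 0,"dz": -30,"twist": 0},
    {"gripper": 1,"dx": 0,"dy": 0,"dz": -40,"twist": 0},
    {"gripper": 1,"dx": 0,"dy": 0,"dz": -50,"twist": 0},
  ],
)

```text
time_s: 1.65
ee_pos: [0.4222, -0.3515, 0.8908]
tool_rot: [3.139, -0.001, 0.122]
ft_force: [-0.1, -0.7, 1.8]
opening: 0.004
grasp_force: 0.0
```

```bash
python3 - <<'E'
from h import *
s=get_state();print(s["time_s"],s["q"].round(3),s["ee_pos"].round(4),s["tool_rot"].round(3),s["opening"])
E
```

```text
1.65 [-0.852  0.33   0.373 -0.     2.436  0.596] [ 0.4222 -0.3515  0.8908] [ 3.139e+00 -1.000e-03  1.220e-01] 0.003798332681104087
```

jog_arm(
  moves=[
    {"gripper": 1,"dx": 0,"dy": 0,"dz": -5,"twist": 0},
    {"gripper": 1,"dx": 0,"dy": 0,"dz": -10,"twist": 0},
    {"gripper": 1,"dx": 0,"dy": 0,"dz": -15,"twist": 0},
    {"gripper": 1,"dx": 0,"dy": 0,"dz": -20,"twist": 0},
  ],
)

```text
time_s: 2.05
ee_pos: [0.3766, -0.3132, 0.953]
tool_rot: [3.121, -0.018, 0.123]
ft_force: [0.4, 1.1, 0.2]
opening: 0.002
grasp_force: 0.0
```

```bash
python3 - <<'E'
from h import *
s=get_state();print(s["time_s"],s["q"].round(3),s["ee_pos"].round(4),s["tool_rot"].round(3),s["opening"])
E
```

```text
2.05 [-0.872  0.315  0.225  0.007  2.575  0.583] [ 0.3766 -0.3132  0.953 ] [ 3.121 -0.018  0.123] 0.001996596460479919
```

jog_arm(
  moves=[
    {"gripper": 1,"dx": 0,"dy": 0,"dz": -60,"twist": 0},
    {"gripper": 1,"dx": 0,"dy": 0,"dz": -60,"twist": 0},
    {"gripper": 1,"dx": 0,"dy": 0,"dz": -60,"twist": 0},
    {"gripper": 1,"dx": 0,"dy": 0,"dz": -60,"twist": 0},
  ],
)

```text
time_s: 2.45
ee_pos: [0.3218, -0.265, 0.9955]
tool_rot: [3.086, -0.041, 0.123]
ft_force: [0.7, 0.0, 0.1]
opening: 0.002
grasp_force: 0.0
```

jog_arm(
  moves=[
    {"gripper": 1,"dx": 0,"dy": 0,"dz": 0,"twist": 0},
    {"gripper": 1,"dx": 0,"dy": 0,"dz": 0,"twist": 0},
  ],
)

```text
time_s: 2.65
ee_pos: [0.3241, -0.2675, 0.9936]
tool_rot: [3.09, -0.039, 0.123]
ft_force: [0.6, 0.5, -0.0]
opening: 0.005
grasp_force: 0.0
```

```bash
python3 - <<'E'
from h import *
s=get_state();print(s["time_s"],s["q"].round(3),s["ee_pos"].round(4),s["tool_rot"].round(3),s["opening"])
E
```

```text
2.65 [-0.899  0.223  0.225  0.013  2.628  0.561] [ 0.3241 -0.2675  0.9936] [ 3.09  -0.039  0.123] 0.005301975994811581
```

Once the pose is out of reach the tool tilts outward a little, and it keeps that tilt. So I can build up the lean by pushing outward and up at the edge of reach.

jog_arm(
  moves=[
    {"gripper": 1,"dx": 32,"dy": 38,"dz": -50,"twist": 0},
    {"gripper": 1,"dx": 32,"dy": 38,"dz": -50,"twist": 0},
    {"gripper": 1,"dx": 32,"dy": 38,"dz": -50,"twist": 0},
    {"gripper": 1,"dx": 32,"dy": 38,"dz": -50,"twist": 0},
    {"gripper": 1,"dx": 32,"dy": 38,"dz": -50,"twist": 0},
    {"gripper": 1,"dx": 32,"dy": 38,"dz": -50,"twist": 0},
  ],
)

```text
time_s: 3.25
ee_pos: [0.3173, -0.2792, 0.9922]
tool_rot: [3.096, -0.042, 0.123]
ft_force: [-1.0, -0.2, 0.4]
opening: 0.005
grasp_force: 0.0
```

```bash
python3 - <<'E'
from h import *
s=get_state();print(s["time_s"],s["q"].round(3),s["ee_pos"].round(4),s["tool_rot"].round(3),R.from_euler("xyz",s["tool_rot"]).as_matrix()[:,2].round(3))
E
```

```text
3.25 [-0.932  0.226  0.226  0.029  2.629  0.542] [ 0.3173 -0.2792  0.9922] [ 3.096 -0.042  0.123] [ 0.048 -0.04  -0.998]
```

jog_arm(
  moves=[
    {"gripper": 1,"dx": 3,"dy": 3.5,"dz": 2,"twist": 0},
    {"gripper": 1,"dx": 6,"dy": 7,"dz": 4,"twist": 0},
    {"gripper": 1,"dx": 9,"dy": 10,"dz": 8,"twist": 0},
    {"gripper": 1,"dx": 12,"dy": 14,"dz": 12,"twist": 0},
    {"gripper": 1,"dx": 15,"dy": 17,"dz": 12,"twist": 0},
    {"gripper": 1,"dx": 18,"dy": 21,"dz": 12,"twist": 0},
  ],
)

```text
time_s: 3.85
ee_pos: [0.4793, -0.4257, 0.8475]
tool_rot: [3.083, -0.055, 0.125]
ft_force: [-0.9, -0.1, 0.2]
opening: 0.006
grasp_force: 0.0
```

jog_arm(
  moves=[
    {"gripper": 1,"dx": 3,"dy": 3.5,"dz": 0,"twist": 0},
    {"gripper": 1,"dx": 6,"dy": 7,"dz": 0,"twist": 0},
    {"gripper": 1,"dx": 9,"dy": 10,"dz": 0,"twist": 0},
    {"gripper": 1,"dx": 12,"dy": 14,"dz": 0,"twist": 0},
    {"gripper": 1,"dx": 15,"dy": 17,"dz": 0,"twist": 0},
  ],
)

```text
time_s: 4.35
ee_pos: [0.5274, -0.4687, 0.791]
tool_rot: [3.054, -0.079, 0.126]
ft_force: [-0.7, 0.8, -0.2]
opening: 0.004
grasp_force: 0.0
```

```bash
cat > st.py <<'E'
from h import *
s=get_state();print(s["time_s"],s["q"].round(3),s["ee_pos"].round(4),s["tool_rot"].round(3),R.from_euler("xyz",s["tool_rot"]).as_matrix()[:,2].round(3))
E
python3 st.py
```

```text
4.35 [-0.852  0.593  0.226  0.02   2.206  0.609] [ 0.5274 -0.4687  0.791 ] [ 3.054 -0.079  0.126] [ 0.089 -0.077 -0.993]
```

jog_arm(
  moves=[
    {"gripper": 1,"dx": 26,"dy": 30,"dz": -25,"twist": 0},
    {"gripper": 1,"dx": 26,"dy": 30,"dz": -25,"twist": 0},
    {"gripper": 1,"dx": 26,"dy": 30,"dz": -25,"twist": 0},
    {"gripper": 1,"dx": 26,"dy": 30,"dz": -25,"twist": 0},
    {"gripper": 1,"dx": 26,"dy": 30,"dz": -25,"twist": 0},
    {"gripper": 1,"dx": 26,"dy": 30,"dz": -25,"twist": 0},
    {"gripper": 1,"dx": 26,"dy": 30,"dz": -25,"twist": 0},
    {"gripper": 1,"dx": 26,"dy": 30,"dz": -25,"twist": 0},
  ],
)

```text
time_s: 5.15
ee_pos: [0.5296, -0.473, 0.7915]
tool_rot: [3.03, -0.1, 0.128]
ft_force: [-0.7, 0.2, 0.4]
opening: 0.007
grasp_force: 0.0
```

```bash
python3 st.py
```

```text
5.15 [-0.855  0.593  0.226  0.025  2.174  0.609] [ 0.5296 -0.473   0.7915] [ 3.03  -0.1    0.128] [ 0.113 -0.098 -0.989]
```

jog_arm(
  moves=[
    {"gripper": 1,"dx": 15,"dy": 17,"dz": -10,"twist": 0},
    {"gripper": 1,"dx": 15,"dy": 17,"dz": -10,"twist": 0},
  ],
)

```text
time_s: 5.35
ee_pos: [0.5375, -0.4797, 0.7864]
tool_rot: [3.004, -0.122, 0.131]
ft_force: [0.3, -0.8, 0.4]
opening: 0.002
grasp_force: 0.0
```

jog_arm(
  moves=[
    {"gripper": 1,"dx": 15,"dy": 17,"dz": -10,"twist": 0},
  ],
)

```text
time_s: 5.45
ee_pos: [0.5422, -0.4839, 0.7848]
tool_rot: [2.982, -0.142, 0.134]
ft_force: [-0.1, 0.3, -0.1]
opening: 0.007
grasp_force: 0.0
```

jog_arm(
  moves=[
    {"gripper": 1,"dx": 15,"dy": 17,"dz": -10,"twist": 0},
  ],
)

```text
time_s: 5.55
ee_pos: [0.5461, -0.4872, 0.7851]
tool_rot: [2.957, -0.163, 0.137]
ft_force: [-0.3, 0.9, -0.4]
opening: 0.005
grasp_force: 0.0
```

jog_arm(
  moves=[
    {"gripper": 1,"dx": 30,"dy": 34,"dz": -20,"twist": 0},
  ],
)

```text
time_s: 5.65
ee_pos: [0.5491, -0.4898, 0.787]
tool_rot: [2.932, -0.184, 0.142]
ft_force: [-0.3, -0.1, 0.1]
opening: 0.007
grasp_force: 0.0
```

```bash
python3 st.py
```

```text
5.65 [-0.853  0.605  0.227  0.041  2.034  0.619] [ 0.5491 -0.4898  0.787 ] [ 2.932 -0.184  0.142] [ 0.207 -0.181 -0.962]
```

```bash
python3 - <<'E'
from h import *
f=grab_frame("side");g=grab_frame("scene")
def tri(a,b):
    o=[];d=[]
    for F,p in((g,a),(f,b)):
        P0=ray(F,[p],0.)[0];c=np.array(F["world_from_camera"])[:3,3];o.append(c);d.append((P0-c)/np.linalg.norm(P0-c))
    A=np.stack([d[0],-d[1]],1);t=np.linalg.lstsq(A,o[1]-o[0],rcond=None)[0]
    return (o[0]+t[0]*d[0]).round(3),np.linalg.norm(A@t-(o[1]-o[0])).round(3)
print(tri((265,97),(495,153)),tri((472,8),(637,215)))
# refine holder yaw: fit w/ base edge + bar corner, chamfered housing corner dropped
uv=lambda c:np.array(c)/3.45+[215,285]-0.35
P=np.array([(26,-68,138),(26,-12,138),(74,-68,143),(18,-64,46),(74,-64,46),(42,-40,75),(-83,-13,34),(-83,13,34)])/1e3
I=uv([(681,150),(598,63),(763,108),(627,293),(720,247),(646,190),(374,316),(347,283)])
B=uv([(433,473),(752,292)])
def res(p):
    Q=np.r_[place(p,P),place(p,[[-.09,p[3],.008],[.09,p[3],.008]])]
    return (proj(f,Q)-np.r_[I,B]).ravel()
r=least_squares(res,[.57,-.3,.1,-.066],loss="soft_l1");print(r.x,np.round(r.fun.reshape(-1,2),1).tolist())
E
```

```text
(array([ 0.882, -0.164,  0.254]), np.float64(0.007)) (array([ 0.681, -0.528,  0.418]), np.float64(0.016))
[ 0.56737678 -0.30278784  0.12516546 -0.0746616 ] [[-1.9, 1.9], [-1.5, 1.4], [1.2, -1.4], [0.6, -0.2], [2.3, -2.2], [0.1, 0.3], [-0.3, 1.7], [-1.1, -1.0], [-0.3, -0.3], [1.7, -0.2]]
```

```bash
cat > tl.py <<'E'
from h import *
import sys
s=get_state();Rm=R.from_euler("xyz",s["tool_rot"]).as_matrix()
d=np.array(list(map(float,sys.argv[1:4])));print("tool cm",(Rm.T@d*100).round(2),s["ee_pos"].round(4),s["tool_rot"].round(3),Rm[:,2].round(3))
E
python3 tl.py .17 .47 0; python3 tl.py .26 .02 .15
```

```text
tool cm [ 23.08 -44.05  -5.  ] [ 0.5488 -0.4895  0.7874] [ 2.932 -0.184  0.142] [ 0.206 -0.181 -0.962]
tool cm [28.32  3.74 -9.42] [ 0.5488 -0.4895  0.7874] [ 2.932 -0.184  0.142] [ 0.206 -0.181 -0.962]
```

jog_arm(
  moves=[
    {"gripper": 1,"dx": 11,"dy": -22,"dz": -2.5,"twist": 0},
    {"gripper": 1,"dx": 11,"dy": -22,"dz": -2.5,"twist": 0},
    {"gripper": 1,"dx": 11,"dy": -22,"dz": -2.5,"twist": 0},
    {"gripper": 1,"dx": 22,"dy": -43,"dz": -5,"twist": 0},
    {"gripper": 1,"dx": 22,"dy": -43,"dz": -5,"twist": 0},
    {"gripper": 1,"dx": 22,"dy": -43,"dz": -5,"twist": 0},
    {"gripper": 1,"dx": 22,"dy": -43,"dz": -5,"twist": 0},
    {"gripper": 1,"dx": 22,"dy": -43,"dz": -5,"twist": 0},
  ],
)

```text
time_s: 6.55
ee_pos: [0.6806, -0.1096, 0.7879]
tool_rot: [2.931, -0.183, 0.142]
ft_force: [-0.7, 0.2, 0.3]
opening: 0.005
grasp_force: 0.0
```

jog_arm(
  moves=[
    {"gripper": 1,"dx": 4,"dy": -6,"dz": 0,"twist": 0},
    {"gripper": 1,"dx": 10,"dy": -6,"dz": 0,"twist": 0},
    {"gripper": 1,"dx": 25,"dy": 3,"dz": -9,"twist": 0},
  ],
)

```text
time_s: 6.85
ee_pos: [0.7434, -0.0507, 0.7678]
tool_rot: [2.929, -0.194, 0.155]
ft_force: [-0.0, 0.6, -4.2]
opening: 0.003
grasp_force: 0.0
```

jog_arm(
  moves=[
    {"gripper": 1,"dx": 28,"dy": 3,"dz": -9,"twist": 0},
  ],
)

```text
time_s: 6.95
ee_pos: [0.7457, -0.0494, 0.7759]
tool_rot: [2.911, -0.24, 0.155]
ft_force: [-0.6, -0.9, 0.4]
opening: 0.003
grasp_force: 0.0
```

jog_arm(
  moves=[
    {"gripper": 1,"dx": 28,"dy": 3,"dz": -9,"twist": 0},
  ],
)

```text
time_s: 7.05
ee_pos: [0.7504, -0.0429, 0.779]
tool_rot: [2.899, -0.277, 0.163]
ft_force: [0.3, 0.3, -0.2]
opening: 0.004
grasp_force: 0.0
```

```bash
python3 st.py; python3 tl.py .3 0 .15
```

```text
7.05 [-0.144  0.623  0.225 -0.161  1.953  1.212] [ 0.7504 -0.0429  0.779 ] [ 2.899 -0.277  0.163] [ 0.301 -0.194 -0.934]
tool cm [32.58  6.24 -4.96] [ 0.7504 -0.0429  0.779 ] [ 2.899 -0.277  0.163] [ 0.301 -0.194 -0.934]
```

jog_arm(
  moves=[
    {"gripper": 1,"dx": 32,"dy": 4,"dz": -5,"twist": 0},
  ],
)

```text
time_s: 7.15
ee_pos: [0.7597, -0.0385, 0.7755]
tool_rot: [2.888, -0.31, 0.171]
ft_force: [-0.6, 0.7, 0.6]
opening: 0.002
grasp_force: 0.0
```

jog_arm(
  moves=[
    {"gripper": 1,"dx": 32,"dy": 4,"dz": -4,"twist": 0},
  ],
)

```text
time_s: 7.25
ee_pos: [0.7702, -0.0349, 0.7701]
tool_rot: [2.877, -0.34, 0.179]
ft_force: [0.4, 0.2, -0.1]
opening: 0.002
grasp_force: 0.0
```

jog_arm(
  moves=[
    {"gripper": 1,"dx": 32,"dy": 4,"dz": -3,"twist": 0},
  ],
)

```text
time_s: 7.35
ee_pos: [0.7803, -0.0313, 0.7651]
tool_rot: [2.866, -0.371, 0.188]
ft_force: [0.4, -1.1, -0.9]
opening: 0.003
grasp_force: 0.0
```

jog_arm(
  moves=[
    {"gripper": 1,"dx": 32,"dy": 4,"dz": -2,"twist": 0},
  ],
)

```text
time_s: 7.45
ee_pos: [0.7902, -0.0278, 0.7603]
tool_rot: [2.855, -0.402, 0.198]
ft_force: [0.6, -0.1, 0.1]
opening: 0.004
grasp_force: 0.0
```

jog_arm(
  moves=[
    {"gripper": 1,"dx": 32,"dy": 4,"dz": 0,"twist": 0},
  ],
)

```text
time_s: 7.55
ee_pos: [0.8006, -0.0247, 0.755]
tool_rot: [2.843, -0.433, 0.208]
ft_force: [0.9, 0.8, 0.3]
opening: 0.003
grasp_force: 0.0
```

jog_arm(
  moves=[
    {"gripper": 1,"dx": 32,"dy": 4,"dz": 0,"twist": 0},
  ],
)

```text
time_s: 7.65
ee_pos: [0.8103, -0.0217, 0.7504]
tool_rot: [2.831, -0.464, 0.219]
ft_force: [-0.5, -0.8, 0.2]
opening: 0.002
grasp_force: 0.0
```

jog_arm(
  moves=[
    {"gripper": 1,"dx": 32,"dy": 4,"dz": 0,"twist": 0},
  ],
)

```text
time_s: 7.75
ee_pos: [0.8187, -0.0184, 0.7473]
tool_rot: [2.818, -0.495, 0.231]
ft_force: [-0.3, -1.3, 0.2]
opening: 0.002
grasp_force: 0.0
```

```bash
python3 st.py; python3 tl.py .3 0 .15
```

```text
7.75 [-0.101  0.686  0.225 -0.155  1.663  1.262] [ 0.8187 -0.0184  0.7473] [ 2.818 -0.495  0.231] [ 0.511 -0.206 -0.834]
tool cm [32.83  6.29  2.83] [ 0.8187 -0.0184  0.7473] [ 2.818 -0.495  0.231] [ 0.511 -0.206 -0.834]
```

jog_arm(
  moves=[
    {"gripper": 1,"dx": 33,"dy": 2,"dz": 3,"twist": 0},
  ],
)

```text
time_s: 7.85
ee_pos: [0.8285, -0.0131, 0.7426]
tool_rot: [2.805, -0.527, 0.243]
ft_force: [-0.2, 0.3, 0.0]
opening: 0.002
grasp_force: 0.0
```

jog_arm(
  moves=[
    {"gripper": 1,"dx": 33,"dy": 2,"dz": 3,"twist": 0},
  ],
)

```text
time_s: 7.95
ee_pos: [0.8378, -0.0074, 0.738]
tool_rot: [2.791, -0.558, 0.256]
ft_force: [0.2, 0.0, 0.2]
opening: 0.005
grasp_force: 0.0
```

jog_arm(
  moves=[
    {"gripper": 1,"dx": 33,"dy": 2,"dz": 3,"twist": 0},
  ],
)

```text
time_s: 8.05
ee_pos: [0.8459, -0.0017, 0.735]
tool_rot: [2.777, -0.589, 0.27]
ft_force: [0.2, -0.4, 0.3]
opening: 0.003
grasp_force: 0.0
```

jog_arm(
  moves=[
    {"gripper": 1,"dx": 33,"dy": 2,"dz": 3,"twist": 0},
  ],
)

```text
time_s: 8.15
ee_pos: [0.8528, 0.004, 0.7336]
tool_rot: [2.762, -0.62, 0.285]
ft_force: [-1.2, 0.0, -0.1]
opening: 0.002
grasp_force: 0.0
```

```bash
cat > pl.py <<'E'
from h import *
import sys
H=[.5674,-.3028,.125]
# contact (tip -x edge) to holder-frame point (mm): args; prints tool shift
s=get_state();Rm=R.from_euler("xyz",s["tool_rot"]).as_matrix()
off=np.array([-.008,0,.199])
c=s["ee_pos"]+Rm@off
t=place(H,np.array(list(map(float,sys.argv[1:4])))/1e3)[0]
Hc=R.from_euler("z",-H[2]).as_matrix()
print("t",s["time_s"],"tip holder mm",(Hc@(c-[H[0],H[1],0])*1e3).round(1),"ee",s["ee_pos"].round(4),"rot",s["tool_rot"].round(3),"z",Rm[:,2].round(3),"q",s["q"].round(2))
print("world d",(t-c).round(4),"tool cm",(Rm.T@(t-c)*100).round(2))
print("unit holder x,y,z in tool",(Rm.T@Hc.T).round(3).T.tolist())
E
python3 pl.py -30 -40 95
```

```text
t 8.15 tip holder mm [432.8 212.1 578.5] ee [0.8528 0.004  0.7336] rot [ 2.762 -0.62   0.285] z [ 0.622 -0.204 -0.756] q [-0.07  0.72  0.23 -0.16  1.5   1.29]
world d [-0.4278 -0.3078 -0.4835] tool cm [-68.55  12.42  16.19]
unit holder x,y,z in tool [[0.803, -0.065, 0.592], [0.129, -0.951, -0.28], [0.581, 0.301, -0.756]]
```

```bash
python3 pl.py -60 -40 200
```

```text
t 8.15 tip holder mm [432.8 212.1 578.5] ee [0.8528 0.004  0.7336] rot [ 2.762 -0.62   0.285] z [ 0.622 -0.204 -0.756] q [-0.07  0.72  0.23 -0.16  1.5   1.29]
world d [-0.4575 -0.3116 -0.3785] tool cm [-64.85  15.78   6.48]
unit holder x,y,z in tool [[0.803, -0.065, 0.592], [0.129, -0.951, -0.28], [0.581, 0.301, -0.756]]
```

jog_arm(
  moves=[
    {"gripper": 1,"dx": -32,"dy": 8,"dz": 3,"twist": 0},
    {"gripper": 1,"dx": -32,"dy": 8,"dz": 3,"twist": 0},
    {"gripper": 1,"dx": -32,"dy": 8,"dz": 3,"twist": 0},
    {"gripper": 1,"dx": -32,"dy": 8,"dz": 3,"twist": 0},
    {"gripper": 1,"dx": -32,"dy": 8,"dz": 3,"twist": 0},
    {"gripper": 1,"dx": -32,"dy": 8,"dz": 3,"twist": 0},
    {"gripper": 1,"dx": -64.8,"dy": 15.8,"dz": 6.5,"twist": 0},
    {"gripper": 1,"dx": -64.8,"dy": 15.8,"dz": 6.5,"twist": 0},
  ],
)

```text
time_s: 8.95
ee_pos: [0.5949, -0.1718, 0.524]
tool_rot: [2.76, -0.62, 0.286]
ft_force: [-0.2, -0.5, 0.1]
opening: 0.002
grasp_force: 0.0
```

```bash
python3 pl.py -60 -40 200
```

```text
t 8.95 tip holder mm [155.1  69.7 369.1] ee [ 0.5949 -0.1718  0.524 ] rot [ 2.76  -0.62   0.286] z [ 0.623 -0.205 -0.755] q [-0.44  0.05  1.55  0.11  0.84  0.93]
world d [-0.1997 -0.1356 -0.1691] tool cm [-28.53   6.7    3.11]
unit holder x,y,z in tool [[0.803, -0.064, 0.592], [0.131, -0.951, -0.281], [0.581, 0.303, -0.755]]
```

jog_arm(
  moves=[
    {"gripper": 1,"dx": -28.5,"dy": 6.5,"dz": 3,"twist": 0},
    {"gripper": 1,"dx": -28.5,"dy": 6.5,"dz": 3,"twist": 0},
    {"gripper": 1,"dx": -28.5,"dy": 6.5,"dz": 3,"twist": 0},
    {"gripper": 1,"dx": -28.5,"dy": 6.5,"dz": 3,"twist": 0},
    {"gripper": 1,"dx": -28.5,"dy": 6.5,"dz": 3,"twist": 0},
    {"gripper": 1,"dx": -28.5,"dy": 6.5,"dz": 3,"twist": 0},
    {"gripper": 1,"dx": -28.5,"dy": 6.5,"dz": 3,"twist": 0},
    {"gripper": 1,"dx": -28.5,"dy": 6.5,"dz": 3,"twist": 0},
  ],
)

```text
time_s: 9.75
ee_pos: [0.396, -0.305, 0.3555]
tool_rot: [2.762, -0.619, 0.283]
ft_force: [-0.1, -0.8, -0.0]
opening: 0.003
grasp_force: 0.0
```

```bash
python3 pl.py 25 -40 95; python3 - <<'E'
from h import *
f=grab_frame("side");i=f["image"][160:430,200:520];cv2.imwrite("pics/s2.png",cv2.resize(i,None,fx=2.2,fy=2.2))
s=get_state();Rm=R.from_euler("xyz",s["tool_rot"]).as_matrix()
print((proj(f,s["ee_pos"]+Rm@[0,0,.199])-[200,160])*2.2)
E
```

```text
t 9.75 tip holder mm [-59.3 -37.6 200.3] ee [ 0.396  -0.305   0.3555] rot [ 2.762 -0.619  0.283] z [ 0.621 -0.205 -0.757] q [-0.94 -0.05  2.01  0.65  0.68  0.06]
world d [ 0.0839  0.0082 -0.1053] tool cm [ 0.64 -3.51 13.01]
unit holder x,y,z in tool [[0.804, -0.066, 0.591], [0.128, -0.951, -0.281], [0.58, 0.302, -0.757]]
[[339.05376016 315.45938379]]
```

View pics/s2.png

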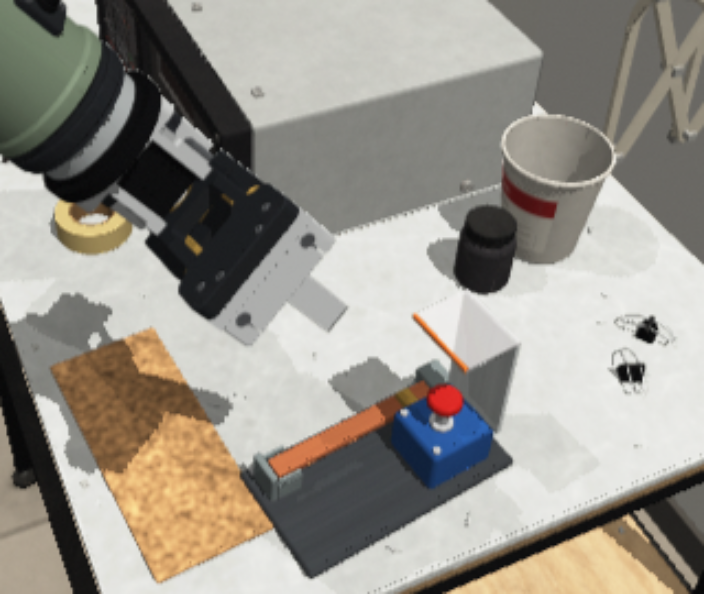

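The tip projects to (339,315) and appears at (338,318), so the calibration agrees. The hood is in front of it and the plunger head is at (445,402). I'll twist so the closing line is level, then go in.

jog_arm(
  moves=[
    {"gripper": 1,"dx": 0,"dy": 0,"dz": 0,"twist": 8},
    {"gripper": 1,"dx": 0,"dy": 0,"dz": 0,"twist": 16},
    {"gripper": 1,"dx": 0,"dy": 0,"dz": 0,"twist": 24},
    {"gripper": 1,"dx": 0,"dy": 0,"dz": 0,"twist": 27.5},
    {"gripper": 1,"dx": 0,"dy": 0,"dz": 0,"twist": 27.5},
  ],
)

```text
time_s: 10.3
ee_pos: [0.3983, -0.3035, 0.3568]
tool_rot: [3.14, -0.715, -0.312]
ft_force: [-0.2, -1.3, -0.4]
opening: 0.01
grasp_force: 0.0
```

```bash
python3 pl.py 10 -41 100;python3 pl.py 41 -41 84|sed -n 2p
```

```text
t 10.3 tip holder mm [-55.3 -32.6 201.2] ee [ 0.3983 -0.3035  0.3568] rot [ 3.14  -0.715 -0.312] z [ 0.623 -0.203 -0.755] q [-0.94 -0.05  2.    0.65  0.68  0.54]
world d [ 0.0659 -0.0002 -0.1012] tool cm [-1.9  -2.02 11.76]
unit holder x,y,z in tool [[0.684, -0.424, 0.593], [-0.32, -0.905, -0.279], [0.656, 0.001, -0.755]]
world d [ 0.0966  0.0036 -0.1172] tool cm [-0.83 -3.34 14.8 ]
```

jog_arm(
  moves=[
    {"gripper": 1,"dx": -0.6,"dy": -0.7,"dz": 4,"twist": 0},
    {"gripper": 1,"dx": -1.2,"dy": -1.4,"dz": 8,"twist": 0},
    {"gripper": 1,"dx": -1.9,"dy": -2,"dz": 11.8,"twist": 0},
    {"gripper": 1,"dx": -1.9,"dy": -2,"dz": 11.8,"twist": 0},
    {"gripper": 1,"dx": -1.4,"dy": -2.6,"dz": 13.3,"twist": 0},
    {"gripper": 1,"dx": -0.8,"dy": -3.3,"dz": 14.8,"twist": 0},
    {"gripper": 1,"dx": -0.8,"dy": -3.3,"dz": 14.8,"twist": 0},
  ],
)

```text
time_s: 11.0
ee_pos: [0.4947, -0.3003, 0.2391]
tool_rot: [3.141, -0.714, -0.312]
ft_force: [0.1, -0.4, -0.9]
opening: 0.006
grasp_force: 0.0
```

```bash
python3 pl.py 41 -41 75; python3 - <<'E'
from h import *
f=grab_frame("side");i=f["image"][230:400,300:500];cv2.imwrite("pics/s3.png",cv2.resize(i,None,fx=3.4,fy=3.4))
E
```

```text
t 11.0 tip holder mm [ 40.8 -41.2  83.5] ee [ 0.4947 -0.3003  0.2391] rot [ 3.141 -0.714 -0.312] z [ 0.623 -0.202 -0.755] q [-0.77  0.3   1.91  0.83  0.4   0.43]
world d [ 0.0002  0.0003 -0.0085] tool cm [-0.55 -0.03  0.65]
unit holder x,y,z in tool [[0.684, -0.424, 0.593], [-0.32, -0.906, -0.278], [0.655, 0.001, -0.755]]
```

View pics/s3.png

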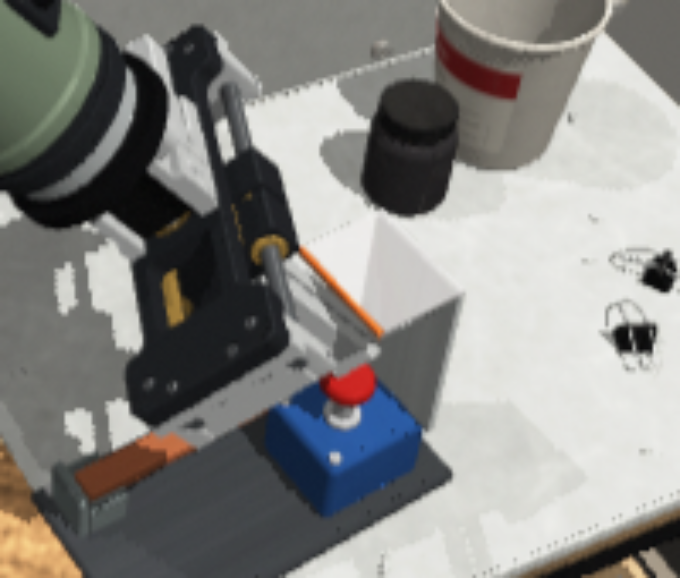

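The tip is under the orange edge, just above the red head at (350,382). I'll press straight down and watch the force.

jog_arm(
  moves=[
    {"gripper": 1,"dx": -0.26,"dy": 0,"dz": 0.3,"twist": 0},
    {"gripper": 1,"dx": -0.52,"dy": 0,"dz": 0.6,"twist": 0},
    {"gripper": 1,"dx": -0.79,"dy": 0,"dz": 0.91,"twist": 0},
    {"gripper": 1,"dx": -1.05,"dy": 0,"dz": 1.21,"twist": 0},
  ],
)

```text
time_s: 11.45
ee_pos: [0.4932, -0.301, 0.2231]
tool_rot: [-3.141, -0.715, -0.317]
ft_force: [-5.2, 3.3, 10.1]
opening: 0.004
grasp_force: 4.8
```

```bash
python3 pl.py 41 -41 60|head -1; python3 -c "
from h import *
print(get_state()['ft_force'])"
```

```text
t 11.45 tip holder mm [ 39.2 -42.2  67.6] ee [ 0.4932 -0.301   0.2231] rot [-3.141 -0.715 -0.317] z [ 0.623 -0.204 -0.755] q [-0.77  0.33  1.91  0.9   0.38  0.35]
[-5.24299864  3.31920371 10.12254389]
```

jog_arm(
  moves=[
    {"gripper": 1,"dx": -0.13,"dy": 0,"dz": 0.15,"twist": 0},
    {"gripper": 1,"dx": -0.26,"dy": 0,"dz": 0.3,"twist": 0},
  ],
)

```text
time_s: 11.65
ee_pos: [0.4932, -0.301, 0.2193]
tool_rot: [-3.141, -0.715, -0.317]
ft_force: [-6.0, 3.1, 10.8]
opening: 0.003
grasp_force: 5.2
```

jog_arm(
  moves=[
    {"gripper": 1,"dx": -0.1,"dy": 0,"dz": 0.11,"twist": 0},
  ],
)

```text
time_s: 11.75
ee_pos: [0.4932, -0.301, 0.2179]
tool_rot: [-3.141, -0.715, -0.317]
ft_force: [-5.5, 2.9, 10.7]
opening: 0.005
grasp_force: 5.4
```

jog_arm(
  moves=[
    {"gripper": 1,"dx": -0.07,"dy": 0,"dz": 0.08,"twist": 0},
  ],
)

```text
time_s: 11.85
ee_pos: [0.4932, -0.301, 0.2169]
tool_rot: [-3.141, -0.715, -0.317]
ft_force: [-6.1, 4.0, 11.4]
opening: 0.005
grasp_force: 5.5
```

```bash
python3 pl.py 41 -41 60|head -1
```

```text
t 11.85 tip holder mm [ 39.2 -42.1  61.4] ee [ 0.4932 -0.301   0.2169] rot [-3.141 -0.715 -0.317] z [ 0.623 -0.204 -0.755] q [-0.77  0.34  1.91  0.93  0.37  0.32]
```

jog_arm(
  moves=[
    {"gripper": 1,"dx": -0.065,"dy": 0,"dz": 0.075,"twist": 0},
  ],
)

```text
time_s: 11.95
ee_pos: [0.4932, -0.301, 0.216]
tool_rot: [-3.141, -0.716, -0.317]
ft_force: [-5.7, 3.8, 9.8]
opening: 0.005
grasp_force: 5.6
```

jog_arm(
  moves=[
    {"gripper": 1,"dx": -0.065,"dy": 0,"dz": 0.075,"twist": 0},
  ],
)

```text
time_s: 12.05
ee_pos: [0.4932, -0.301, 0.215]
tool_rot: [-3.141, -0.716, -0.317]
ft_force: [-5.2, 3.2, 11.2]
opening: 0.004
grasp_force: 5.6
```

jog_arm(
  moves=[
    {"gripper": 1,"dx": -0.065,"dy": 0,"dz": 0.075,"twist": 0},
  ],
)

```text
time_s: 12.15
ee_pos: [0.4932, -0.301, 0.2141]
tool_rot: [-3.141, -0.716, -0.317]
ft_force: [-5.0, 2.6, 9.5]
opening: 0.008
grasp_force: 4.3
```

jog_arm(
  moves=[
    {"gripper": 1,"dx": -0.05,"dy": 0,"dz": 0.06,"twist": 0},
  ],
)

```text
time_s: 12.25
ee_pos: [0.4932, -0.301, 0.2132]
tool_rot: [-3.141, -0.715, -0.317]
ft_force: [-4.4, 3.5, 9.4]
opening: 0.003
grasp_force: 4.8
```

jog_arm(
  moves=[
    {"gripper": 1,"dx": -0.05,"dy": 0,"dz": 0.06,"twist": 0},
  ],
)

```text
time_s: 12.35
ee_pos: [0.4933, -0.3011, 0.2127]
tool_rot: [-3.141, -0.716, -0.317]
ft_force: [-8.1, 4.8, 16.0]
opening: 0.007
grasp_force: 7.8
```

jog_arm(
  moves=[
    {"gripper": 1,"dx": -0.05,"dy": 0,"dz": 0.06,"twist": 0},
  ],
)

```text
time_s: 12.45
ee_pos: [0.4934, -0.3011, 0.2124]
tool_rot: [-3.141, -0.717, -0.317]
ft_force: [-11.9, 6.3, 20.4]
opening: 0.003
grasp_force: 10.0
```

```bash
python3 pl.py 41 -41 60|head -1; python3 - <<'E'
from h import *
f=grab_frame("side");i=f["image"][270:400,320:480];cv2.imwrite("pics/s4.png",cv2.resize(i,None,fx=4,fy=4))
E
```

```text
t 12.45 tip holder mm [ 39.5 -42.4  57.1] ee [ 0.4934 -0.3011  0.2124] rot [-3.141 -0.717 -0.317] z [ 0.624 -0.204 -0.754] q [-0.77  0.35  1.92  0.95  0.36  0.3 ]
```

View pics/s4.png

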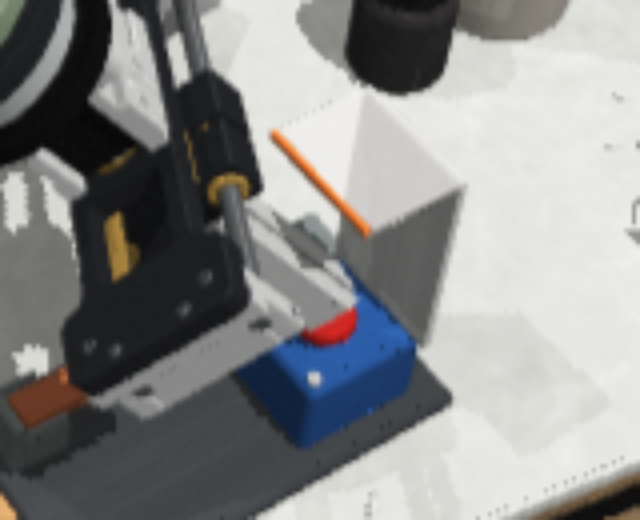

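The force is now climbing steeply (20 N), so the plunger, at (330,322) in the crop, is at its stop. One more small step, then I'll back straight up.

jog_arm(
  moves=[
    {"gripper": 1,"dx": -0.03,"dy": 0,"dz": 0.035,"twist": 0},
    {"gripper": 1,"dx": -0.03,"dy": 0,"dz": 0.035,"twist": 0},
  ],
)

```text
time_s: 12.7
ee_pos: [0.4933, -0.3011, 0.2123]
tool_rot: [-3.142, -0.717, -0.316]
ft_force: [-11.8, 6.3, 19.9]
opening: 0.008
grasp_force: 9.5
```

jog_arm(
  moves=[
    {"gripper": 1,"dx": 0.2,"dy": 0,"dz": -0.23,"twist": 0},
    {"gripper": 1,"dx": 0.4,"dy": 0,"dz": -0.46,"twist": 0},
    {"gripper": 1,"dx": 0.8,"dy": 0,"dz": -0.92,"twist": 0},
  ],
)

```text
time_s: 13.0
ee_pos: [0.4924, -0.3003, 0.2209]
tool_rot: [-3.139, -0.71, -0.318]
ft_force: [-0.0, 0.3, -0.5]
opening: 0.005
grasp_force: 0.0
```

```bash
python3 pl.py -60 -40 150
```

```text
t 13.0 tip holder mm [ 37.9 -40.8  64.8] ee [ 0.4924 -0.3003  0.2209] rot [-3.139 -0.71  -0.318] z [ 0.62  -0.202 -0.758] q [-0.77  0.33  1.91  0.9   0.38  0.36]
world d [-0.0972 -0.0114  0.0852] tool cm [ -1.17   4.1  -12.26]
unit holder x,y,z in tool [[0.685, -0.427, 0.59], [-0.325, -0.904, -0.278], [0.652, -0.002, -0.758]]
```

Force fell to zero right away while backing off, so the plunger has latched. Next I'll retract and go to the inner edge of reach to undo the lean.

jog_arm(
  moves=[
    {"gripper": 1,"dx": -0.4,"dy": 1.4,"dz": -4,"twist": 0},
    {"gripper": 1,"dx": -0.8,"dy": 2.8,"dz": -8,"twist": 0},
    {"gripper": 1,"dx": -1.2,"dy": 4.1,"dz": -12.3,"twist": 0},
    {"gripper": 1,"dx": -1.2,"dy": 4.1,"dz": -12.3,"twist": 0},
  ],
)

```text
time_s: 13.4
ee_pos: [0.3937, -0.3132, 0.3103]
tool_rot: [3.137, -0.717, -0.317]
ft_force: [0.8, -0.4, 1.0]
opening: 0.004
grasp_force: 0.0
```

```bash
python3 - <<'E'
from h import *
s=get_state();Rm=R.from_euler("xyz",s["tool_rot"]).as_matrix()
print((Rm.T@(np.array([.35,-.13,.43])-s["ee_pos"])*100).round(1),"in",(Rm.T@[-.3,.1,0]*100).round(1),s["ee_pos"])
E
```

```text
[  0.4 -16.  -15.6] in [-23.8  -0.1 -20.8] [ 0.39374159 -0.31319084  0.3103446 ]
```

jog_arm(
  moves=[
    {"gripper": 1,"dx": 0.4,"dy": -16,"dz": -15.6,"twist": 0},
    {"gripper": 1,"dx": 0.4,"dy": -16,"dz": -15.6,"twist": 0},
    {"gripper": 1,"dx": 0.4,"dy": -16,"dz": -15.6,"twist": 0},
    {"gripper": 1,"dx": 0.4,"dy": -16,"dz": -15.6,"twist": 0},
    {"gripper": 1,"dx": 0.4,"dy": -16,"dz": -15.6,"twist": 0},
    {"gripper": 1,"dx": 0.4,"dy": -16,"dz": -15.6,"twist": 0},
  ],
)

```text
time_s: 14.0
ee_pos: [0.3512, -0.1271, 0.4291]
tool_rot: [3.141, -0.716, -0.312]
ft_force: [0.1, 0.6, 0.5]
opening: 0.003
grasp_force: 0.0
```

```bash
python3 st.py
```

```text
14.0 [-0.672 -0.508  2.179  0.323  0.814  1.068] [ 0.3512 -0.1271  0.4291] [ 3.141 -0.716 -0.312] [ 0.625 -0.202 -0.754]
```

jog_arm(
  moves=[
    {"gripper": 1,"dx": -5,"dy": 0,"dz": -3,"twist": 0},
  ],
)

```text
time_s: 14.1
ee_pos: [0.3069, -0.115, 0.4175]
tool_rot: [-3.137, -0.705, -0.315]
ft_force: [-2.1, 0.2, 0.7]
opening: 0.004
grasp_force: 0.0
```

jog_arm(
  moves=[
    {"gripper": 1,"dx": -5,"dy": 0,"dz": -3,"twist": 0},
  ],
)

```text
time_s: 14.2
ee_pos: [0.2577, -0.0982, 0.4081]
tool_rot: [-3.135, -0.704, -0.315]
ft_force: [-2.0, -0.5, 0.4]
opening: 0.005
grasp_force: 0.0
```

```bash
python3 st.py
```

```text
14.2 [-0.882 -0.85   2.365  0.42   1.048  0.899] [ 0.2577 -0.0982  0.4081] [-3.135 -0.704 -0.315] [ 0.617 -0.195 -0.762]
```

jog_arm(
  moves=[
    {"gripper": 1,"dx": -20,"dy": 0,"dz": -8,"twist": 0},
  ],
)

```text
time_s: 14.3
ee_pos: [0.2494, -0.1012, 0.3879]
tool_rot: [-3.131, -0.681, -0.321]
ft_force: [0.8, -0.7, 1.0]
opening: 0.003
grasp_force: 0.0
```

jog_arm(
  moves=[
    {"gripper": 1,"dx": -20,"dy": 0,"dz": -8,"twist": 0},
  ],
)

```text
time_s: 14.4
ee_pos: [0.242, -0.106, 0.3702]
tool_rot: [-3.129, -0.661, -0.319]
ft_force: [0.4, -1.2, -0.4]
opening: 0.007
grasp_force: 0.0
```

jog_arm(
  moves=[
    {"gripper": 1,"dx": -20,"dy": 0,"dz": -8,"twist": 0},
  ],
)

```text
time_s: 14.5
ee_pos: [0.2323, -0.1127, 0.3545]
tool_rot: [-3.121, -0.636, -0.316]
ft_force: [-19.0, 18.4, -22.4]
opening: 0.006
grasp_force: 0.0
```

```bash
python3 st.py
```

```text
14.5 [-1.048 -0.855  2.462  0.482  1.096  0.705] [ 0.2323 -0.1127  0.3545] [-3.121 -0.636 -0.316] [ 0.571 -0.165 -0.804]
```

jog_arm(
  moves=[
    {"gripper": 1,"dx": 3,"dy": 0,"dz": -5,"twist": 0},
    {"gripper": 1,"dx": 6,"dy": 0,"dz": -10,"twist": 0},
    {"gripper": 1,"dx": 10,"dy": 0,"dz": -14,"twist": 0},
  ],
)

```text
time_s: 14.8
ee_pos: [0.2382, -0.1211, 0.5043]
tool_rot: [-3.118, -0.632, -0.321]
ft_force: [1.2, -0.1, 0.2]
opening: 0.004
grasp_force: 0.0
```

```bash
python3 st.py; python3 - <<'E'
from h import *
f=grab_frame("side");cv2.imwrite("pics/s5.png",f["image"])
E
```

```text
14.8 [-1.04  -0.854  2.164  0.429  1.363  0.855] [ 0.2382 -0.1211  0.5043] [-3.118 -0.632 -0.321] [ 0.568 -0.164 -0.807]
```

View pics/s5.png

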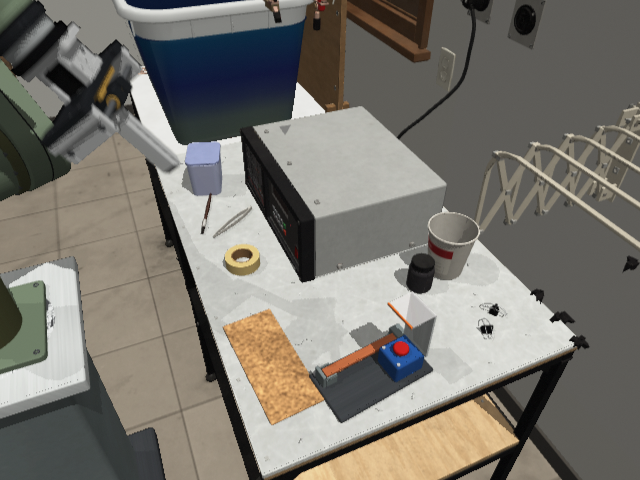

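The plunger head now sits low on the housing at (402,349), with the gripper near the robot's own upper arm. I'll move sideways so that the arm's plane matches the lean, then push inward with more height.

```bash
python3 - <<'E'
from h import *
s=get_state();Rm=R.from_euler("xyz",s["tool_rot"]).as_matrix()
for v in ([.07,.12,.03],[-.2,.06,.05],[-.2,.06,0]): print((Rm.T@np.array(v)*100).round(1))
E
```

```text
[  4.2 -13.6  -0.5]
[-13.6   0.3 -16.6]
[-16.6   0.3 -12.6]
```

jog_arm(
  moves=[
    {"gripper": 1,"dx": 2.5,"dy": -4,"dz": -0.5,"twist": 0},
    {"gripper": 1,"dx": 4,"dy": -8,"dz": -0.5,"twist": 0},
    {"gripper": 1,"dx": 4,"dy": -13.5,"dz": -0.5,"twist": 0},
    {"gripper": 1,"dx": 4,"dy": -13.5,"dz": -0.5,"twist": 0},
  ],
)

```text
time_s: 15.25
ee_pos: [0.3076, 0.0005, 0.5336]
tool_rot: [-3.122, -0.634, -0.316]
ft_force: [1.2, -0.3, -0.7]
opening: 0.004
grasp_force: 0.0
```

```bash
python3 st.py
```

```text
15.25 [-2.820e-01 -7.120e-01  2.054e+00 -2.000e-03  1.164e+00  1.599e+00] [3.076e-01 5.000e-04 5.336e-01] [-3.122 -0.634 -0.316] [ 0.569 -0.166 -0.806]
```

jog_arm(
  moves=[
    {"gripper": 1,"dx": -10,"dy": 0,"dz": -10,"twist": 0},
  ],
)

```text
time_s: 15.35
ee_pos: [0.2647, 0.0167, 0.5361]
tool_rot: [-3.122, -0.613, -0.303]
ft_force: [-1.6, 0.2, 0.1]
opening: 0.005
grasp_force: 0.0
```

jog_arm(
  moves=[
    {"gripper": 1,"dx": -10,"dy": 0,"dz": -10,"twist": 0},
  ],
)

```text
time_s: 15.45
ee_pos: [0.2425, 0.0413, 0.5534]
tool_rot: [3.141, -0.609, -0.322]
ft_force: [0.8, 0.7, -0.8]
opening: -0.001
grasp_force: 0.0
```

jog_arm(
  moves=[
    {"gripper": 1,"dx": -10,"dy": 0,"dz": -10,"twist": 0},
  ],
)

```text
time_s: 15.55
ee_pos: [0.2218, 0.071, 0.568]
tool_rot: [3.126, -0.601, -0.32]
ft_force: [0.7, 0.6, -0.4]
opening: 0.0
grasp_force: 0.0
```

```bash
python3 st.py
```

```text
15.55 [ 0.082 -0.857  2.033 -0.241  1.412  1.948] [0.2218 0.071  0.568 ] [ 3.126 -0.601 -0.32 ] [ 0.532 -0.192 -0.825]
```

jog_arm(
  moves=[
    {"gripper": 1,"dx": 1,"dy": 5,"dz": 3,"twist": 0},
    {"gripper": 1,"dx": 3,"dy": 9.5,"dz": 5,"twist": 0},
    {"gripper": 1,"dx": 3,"dy": 9.5,"dz": 5,"twist": 0},
  ],
)

```text
time_s: 15.85
ee_pos: [0.255, -0.023, 0.5481]
tool_rot: [3.125, -0.59, -0.291]
ft_force: [0.5, -0.4, -0.0]
opening: 0.007
grasp_force: 0.0
```

jog_arm(
  moves=[
    {"gripper": 1,"dx": -20,"dy": 0,"dz": -3,"twist": 0},
  ],
)

```text
time_s: 15.95
ee_pos: [0.2511, -0.0237, 0.534]
tool_rot: [3.106, -0.562, -0.368]
ft_force: [0.4, 0.4, -0.8]
opening: 0.007
grasp_force: 0.0
```

jog_arm(
  moves=[
    {"gripper": 1,"dx": -20,"dy": 0,"dz": -3,"twist": 0},
  ],
)

```text
time_s: 16.05
ee_pos: [0.245, 0.01, 0.519]
tool_rot: [3.095, -0.537, -0.345]
ft_force: [0.8, 1.9, 0.4]
opening: 0.003
grasp_force: 0.0
```

jog_arm(
  moves=[
    {"gripper": 1,"dx": -20,"dy": 0,"dz": -3,"twist": 0},
  ],
)

```text
time_s: 16.15
ee_pos: [0.2321, 0.0436, 0.5039]
tool_rot: [3.076, -0.519, -0.332]
ft_force: [0.2, 0.7, -0.2]
opening: 0.002
grasp_force: 0.0
```

```bash
python3 st.py
```

```text
16.15 [-0.065 -0.855  2.148 -0.199  1.363  1.848] [0.2321 0.0436 0.5039] [ 3.076 -0.519 -0.332] [ 0.447 -0.223 -0.866]
```

```bash
cat > mv.py <<'E'
from h import *
import sys
s=get_state();Rm=R.from_euler("xyz",s["tool_rot"]).as_matrix();p=s["ee_pos"]
t=np.array(list(map(float,sys.argv[1:4])))
a=np.arctan2(t[1],t[0]);print("go",(Rm.T@(t-p)*100).round(1),"push radial/down",(Rm.T@np.array([-.2*np.cos(a),-.2*np.sin(a),-.08])*100).round(1))
E
python3 mv.py .25 -.125 .53
```

```text
go [ 7.5 15.2  2.3] push radial/down [-21.2  -2.4  -3.1]
```

jog_arm(
  moves=[
    {"gripper": 1,"dx": 2.5,"dy": 5,"dz": 0,"twist": 0},
    {"gripper": 1,"dx": 5,"dy": 10,"dz": 1,"twist": 0},
    {"gripper": 1,"dx": 7.5,"dy": 15,"dz": 2.3,"twist": 0},
    {"gripper": 1,"dx": 7.5,"dy": 15,"dz": 2.3,"twist": 0},
  ],
)

```text
time_s: 16.55
ee_pos: [0.2522, -0.1087, 0.5298]
tool_rot: [3.079, -0.523, -0.308]
ft_force: [0.3, -0.2, 0.2]
opening: 0.009
grasp_force: 0.0
```

jog_arm(
  moves=[
    {"gripper": 1,"dx": -21,"dy": -2,"dz": -5,"twist": 0},
  ],
)

```text
time_s: 16.65
ee_pos: [0.2316, -0.1049, 0.5192]
tool_rot: [3.082, -0.499, -0.333]
ft_force: [-0.6, 0.6, -0.3]
opening: 0.005
grasp_force: 0.0
```

jog_arm(
  moves=[
    {"gripper": 1,"dx": -21,"dy": -2,"dz": -5,"twist": 0},
  ],
)

```text
time_s: 16.75
ee_pos: [0.228, -0.0965, 0.5117]
tool_rot: [3.084, -0.466, -0.331]
ft_force: [-0.4, -0.1, -0.2]
opening: 0.005
grasp_force: 0.0
```

jog_arm(
  moves=[
    {"gripper": 1,"dx": -21,"dy": -2,"dz": -6,"twist": 0},
  ],
)

```text
time_s: 16.85
ee_pos: [0.2262, -0.089, 0.509]
tool_rot: [3.084, -0.434, -0.327]
ft_force: [0.2, 0.9, 0.5]
opening: 0.003
grasp_force: 0.0
```

```bash
python3 st.py;python3 mv.py .25 -.125 .53
```

```text
16.85 [-0.836 -0.856  2.128  0.156  1.461  1.089] [ 0.2262 -0.089   0.509 ] [ 3.084 -0.434 -0.327] [ 0.379 -0.189 -0.906]
go [ 4.   2.7 -0.3] push radial/down [-21.3  -2.7  -1.2]
```

jog_arm(
  moves=[
    {"gripper": 1,"dx": -21,"dy": 0,"dz": -5,"twist": 0},
  ],
)

```text
time_s: 16.95
ee_pos: [0.2224, -0.0865, 0.5065]
tool_rot: [3.083, -0.402, -0.323]
ft_force: [-0.3, -0.6, 0.5]
opening: 0.004
grasp_force: 0.0
```

jog_arm(
  moves=[
    {"gripper": 1,"dx": -21,"dy": 0,"dz": -5,"twist": 0},
  ],
)

```text
time_s: 17.05
ee_pos: [0.218, -0.0849, 0.5045]
tool_rot: [3.084, -0.368, -0.324]
ft_force: [0.4, -0.5, 0.2]
opening: 0.004
grasp_force: 0.0
```

jog_arm(
  moves=[
    {"gripper": 1,"dx": -21,"dy": 0,"dz": -4,"twist": 0},
  ],
)

```text
time_s: 17.15
ee_pos: [0.2136, -0.0838, 0.5017]
tool_rot: [3.084, -0.335, -0.327]
ft_force: [-0.3, 0.3, 0.1]
opening: 0.005
grasp_force: 0.0
```

jog_arm(
  moves=[
    {"gripper": 1,"dx": -21,"dy": 0,"dz": -3,"twist": 0},
  ],
)

```text
time_s: 17.25
ee_pos: [0.2092, -0.0829, 0.4976]
tool_rot: [3.085, -0.301, -0.33]
ft_force: [-0.2, -0.5, 0.0]
opening: 0.007
grasp_force: 0.0
```

jog_arm(
  moves=[
    {"gripper": 1,"dx": -21,"dy": 0,"dz": -2,"twist": 0},
  ],
)

```text
time_s: 17.35
ee_pos: [0.2049, -0.0821, 0.4922]
tool_rot: [3.086, -0.266, -0.333]
ft_force: [-0.3, 0.2, -0.2]
opening: 0.004
grasp_force: 0.0
```

```bash
python3 st.py;python3 mv.py .25 -.125 .53
```

```text
17.35 [-0.837 -0.859  2.146  0.078  1.594  1.086] [ 0.2049 -0.0821  0.4922] [ 3.086 -0.266 -0.333] [ 0.23  -0.139 -0.963]
go [ 6.5  2.7 -2. ] push radial/down [-21.2  -2.7   2.4]
```

jog_arm(
  moves=[
    {"gripper": 1,"dx": 0,"dy": 5,"dz": -1,"twist": 0},
  ],
)

```text
time_s: 17.45
ee_pos: [0.1931, -0.1127, 0.4999]
tool_rot: [3.09, -0.264, -0.312]
ft_force: [1.2, -0.9, 0.8]
opening: 0.004
grasp_force: 0.0
```

jog_arm(
  moves=[
    {"gripper": 1,"dx": -21,"dy": -3,"dz": -3,"twist": 0},
  ],
)

```text
time_s: 17.55
ee_pos: [0.181, -0.1186, 0.5006]
tool_rot: [3.093, -0.235, -0.341]
ft_force: [-0.3, 0.6, 0.1]
opening: 0.004
grasp_force: 0.0
```

jog_arm(
  moves=[
    {"gripper": 1,"dx": -21,"dy": -3,"dz": -2,"twist": 0},
  ],
)

```text
time_s: 17.65
ee_pos: [0.1737, -0.1198, 0.498]
tool_rot: [3.104, -0.2, -0.341]
ft_force: [-1.7, -0.7, 0.3]
opening: 0.004
grasp_force: 0.0
```

jog_arm(
  moves=[
    {"gripper": 1,"dx": -21,"dy": -3,"dz": -2,"twist": 0},
  ],
)

```text
time_s: 17.75
ee_pos: [0.1649, -0.1234, 0.4971]
tool_rot: [3.116, -0.168, -0.34]
ft_force: [-0.2, -0.3, 0.3]
opening: 0.004
grasp_force: 0.0
```

jog_arm(
  moves=[
    {"gripper": 1,"dx": -21,"dy": -3,"dz": -1,"twist": 0},
  ],
)

```text
time_s: 17.85
ee_pos: [0.1539, -0.1294, 0.4958]
tool_rot: [3.128, -0.136, -0.339]
ft_force: [0.6, -0.4, 0.4]
opening: 0.004
grasp_force: 0.0
```

```bash
python3 st.py;python3 mv.py .25 -.125 .53
```

```text
17.85 [-1.219 -0.859  2.131  0.099  1.771  0.716] [ 0.1539 -0.1294  0.4958] [ 3.128 -0.136 -0.339] [ 0.124 -0.058 -0.991]
go [ 9.3 -3.6 -2.2] push radial/down [-20.7  -2.6   5.2]
```

jog_arm(
  moves=[
    {"gripper": 1,"dx": -21,"dy": -6,"dz": -1,"twist": 0},
  ],
)

```text
time_s: 17.95
ee_pos: [0.1452, -0.1315, 0.4955]
tool_rot: [-3.14, -0.104, -0.341]
ft_force: [0.2, 0.7, 0.5]
opening: 0.005
grasp_force: 0.0
```

jog_arm(
  moves=[
    {"gripper": 1,"dx": -21,"dy": -6,"dz": 0,"twist": 0},
  ],
)

```text
time_s: 18.05
ee_pos: [0.1351, -0.1347, 0.4949]
tool_rot: [-3.125, -0.075, -0.34]
ft_force: [-0.2, -0.1, -1.0]
opening: 0.005
grasp_force: 0.0
```

jog_arm(
  moves=[
    {"gripper": 1,"dx": -21,"dy": -6,"dz": 0,"twist": 0},
  ],
)

```text
time_s: 18.15
ee_pos: [0.1219, -0.1396, 0.4954]
tool_rot: [-3.107, -0.046, -0.338]
ft_force: [0.0, -0.3, -0.4]
opening: 0.007
grasp_force: 0.0
```

```bash
python3 st.py;python3 mv.py .25 -.125 .53
```

```text
18.15 [-1.387 -0.859  2.13   0.06   1.878  0.538] [ 0.1219 -0.1396  0.4954] [-3.107 -0.046 -0.338] [ 0.055  0.018 -0.998]
go [11.8 -5.7 -2.7] push radial/down [-20.2  -2.3   7.2]
```

jog_arm(
  moves=[
    {"gripper": 1,"dx": 4,"dy": -3,"dz": 0,"twist": 0},
    {"gripper": 1,"dx": 6,"dy": -8,"dz": 0,"twist": 0},
    {"gripper": 1,"dx": 6,"dy": -13,"dz": 0,"twist": 0},
    {"gripper": 1,"dx": 6,"dy": -17,"dz": 0,"twist": 0},
  ],
)

```text
time_s: 18.55
ee_pos: [0.219, -0.038, 0.5026]
tool_rot: [-3.109, -0.047, -0.343]
ft_force: [0.9, -0.1, -0.3]
opening: 0.006
grasp_force: 0.0
```

jog_arm(
  moves=[
    {"gripper": 1,"dx": -19,"dy": 6,"dz": 0,"twist": 0},
  ],
)

```text
time_s: 18.65
ee_pos: [0.1864, -0.029, 0.5011]
tool_rot: [-3.103, -0.031, -0.277]
ft_force: [-1.5, -2.3, 0.2]
opening: 0.004
grasp_force: 0.0
```

```bash
python3 st.py
```

```text
18.65 [-0.669 -0.852  2.116  0.049  1.864  1.192] [ 0.1864 -0.029   0.5011] [-3.103 -0.031 -0.277] [ 0.04   0.028 -0.999]
```

jog_arm(
  moves=[
    {"gripper": 0,"dx": -19,"dy": 5,"dz": 0,"twist": 0},
  ],
)

```text
time_s: 18.75
ee_pos: [0.1757, -0.0446, 0.5026]
tool_rot: [-3.11, 0.004, -0.31]
ft_force: [-0.1, -0.7, -0.8]
opening: 0.059
grasp_force: 0.0
```

```bash
cat > gr.py <<'E'
from h import *
import sys
H=[.5674,-.3028,.125]
# grasp point -> holder point mm, with desired yaw
s=get_state();Rm=R.from_euler("xyz",s["tool_rot"]).as_matrix()
g=s["ee_pos"]+Rm@[0,0,.18];t=place(H,np.array(list(map(float,sys.argv[1:4])))/1e3)[0]
yaw=float(sys.argv[4]) if len(sys.argv)>4 else H[2]
tw=-(yaw-np.arctan2(Rm[1,0],Rm[0,0]))
Hc=R.from_euler("z",-H[2]).as_matrix()
print(s["time_s"],"g holder",(Hc@(g-[H[0],H[1],0])*1e3).round(1),"tool cm",(Rm.T@(t-g)*100).round(2),"twist",np.degrees(tw).round(1),"ee",s["ee_pos"].round(4),"lean",Rm[:2,2].round(3),"q",s["q"].round(2),"holder axes in tool",(Rm.T@Hc.T).round(3).T.tolist())
E
python3 gr.py -40 0 150
```

```text
18.75 g holder [-354.6  310.5  322.7] tool cm [41.68 15.45 16.63] twist -24.9 ee [ 0.1757 -0.0446  0.5026] lean [0.006 0.032] q [-0.77 -0.86  2.11  0.03  1.9   1.12] holder axes in tool [[0.907, -0.421, 0.01], [-0.421, -0.906, 0.031], [-0.004, -0.032, -0.999]]
```

jog_arm(
  moves=[
    {"gripper": 0,"dx": 41.7,"dy": 15.5,"dz": 16.6,"twist": -25},
    {"gripper": 0,"dx": 41.7,"dy": 15.5,"dz": 16.6,"twist": -25},
    {"gripper": 0,"dx": 41.7,"dy": 15.5,"dz": 16.6,"twist": -25},
    {"gripper": 0,"dx": 41.7,"dy": 15.5,"dz": 16.6,"twist": -25},
    {"gripper": 0,"dx": 41.7,"dy": 15.5,"dz": 16.6,"twist": -25},
    {"gripper": 0,"dx": 41.7,"dy": 15.5,"dz": 16.6,"twist": -25},
    {"gripper": 0,"dx": 41.7,"dy": 15.5,"dz": 16.6,"twist": -25},
    {"gripper": 0,"dx": 41.7,"dy": 15.5,"dz": 16.6,"twist": -25},
  ],
)

```text
time_s: 19.55
ee_pos: [0.4665, -0.2859, 0.3592]
tool_rot: [-3.114, -0.013, 0.099]
ft_force: [-0.2, -0.2, 0.2]
opening: 0.501
grasp_force: 0.0
```

```bash
python3 gr.py -40 0 120
```

```text
19.55 g holder [-95.4  34.3 179.3] tool cm [5.55 3.45 5.91] twist -1.5 ee [ 0.4665 -0.2859  0.3592] lean [0.011 0.029] q [-0.72  0.19  1.66  0.03  1.3   0.75] holder axes in tool [[1.0, -0.026, 0.014], [-0.026, -0.999, 0.027], [0.013, -0.028, -1.0]]
```

jog_arm(
  moves=[
    {"gripper": 0,"dx": 2.8,"dy": 1.7,"dz": 3,"twist": -1.5},
    {"gripper": 0,"dx": 5.5,"dy": 3.4,"dz": 5.9,"twist": -1.5},
    {"gripper": 0,"dx": 5.5,"dy": 3.4,"dz": 5.9,"twist": -1.5},
    {"gripper": 0,"dx": 5.5,"dy": 3.4,"dz": 5.9,"twist": -1.5},
  ],
)

```text
time_s: 19.95
ee_pos: [0.5238, -0.3112, 0.2994]
tool_rot: [-3.112, -0.012, 0.125]
ft_force: [-0.1, 0.5, 0.8]
opening: 0.499
grasp_force: 0.0
```

```bash
python3 gr.py -40 0 31; python3 - <<'E'
from h import *
f=grab_frame("wrist");i=f["image"].copy();print(np.round(f["world_from_camera"],3).tolist())
H=[.5674,-.3028,.125]
u=proj(f,place(H,np.array([(-75,8,30),(-75,-8,30),(18,8,30),(18,-8,30),(-83,0,34),(42,-40,57)])/1e3));print(u.round())
h=cv2.cvtColor(i,cv2.COLOR_BGR2HSV);m=cv2.inRange(h,(3,120,60),(18,255,255))
ys,xs=np.nonzero(m);print(len(xs),[(y,xs[ys==y].min(),xs[ys==y].max()) for y in range(0,480,20) if (ys==y).sum()>5])
cv2.imwrite("pics/w2.png",i)
E
```

```text
19.95 g holder [-42.2   2.5 119.5] tool cm [0.12 0.51 8.84] twist 0.0 ee [ 0.5238 -0.3112  0.2994] lean [0.008 0.031] q [-0.69  0.38  1.55  0.03  1.23  0.75] holder axes in tool [[1.0, 0.001, 0.012], [0.0, -1.0, 0.03], [0.012, -0.03, -0.999]]
[[0.126, 0.965, 0.229, 0.593], [-0.992, 0.13, 0.001, -0.301], [-0.029, -0.227, 0.973, 0.28], [0.0, 0.0, 0.0, 1.0]]
[[314. 287.]
 [336. 287.]
 [314. 156.]
 [338. 156.]
 [325. 300.]
 [395. 115.]]
23804 [(80, np.int64(612), np.int64(639)), (100, np.int64(318), np.int64(639)), (120, np.int64(318), np.int64(639)), (140, np.int64(319), np.int64(636)), (160, np.int64(318), np.int64(630)), (180, np.int64(319), np.int64(624)), (200, np.int64(319), np.int64(618)), (220, np.int64(319), np.int64(612)), (240, np.int64(319), np.int64(606)), (260, np.int64(320), np.int64(639)), (280, np.int64(105), np.int64(598)), (300, np.int64(107), np.int64(592)), (320, np.int64(210), np.int64(585)), (340, np.int64(205), np.int64(613)), (420, np.int64(444), np.int64(568))]
```

View pics/w2.png

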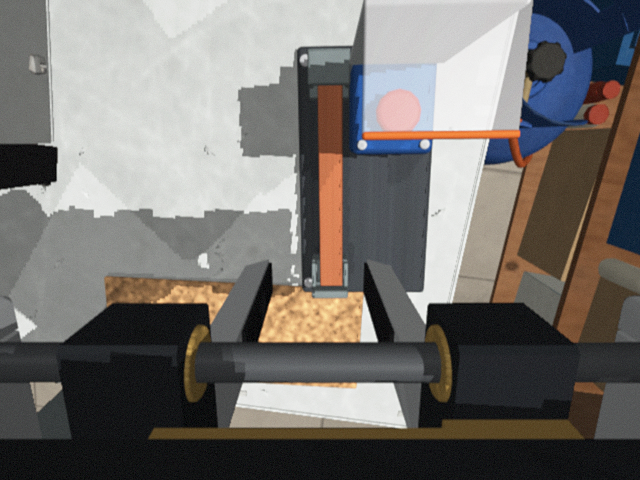

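The wrist view shows the bar at columns 318–342, about 3 mm to -y of my model. The bolt is off the bar and the head is down at (400,110). I'll shift by 2 mm and go down to grasp.

jog_arm(
  moves=[
    {"gripper": 0,"dx": 0.1,"dy": 0.7,"dz": 3,"twist": 0},
    {"gripper": 0,"dx": 0.1,"dy": 0.7,"dz": 6,"twist": 0},
    {"gripper": 0,"dx": 0.1,"dy": 0.7,"dz": 8,"twist": 0},
    {"gripper": 0,"dx": 0.1,"dy": 0.7,"dz": 8.8,"twist": 0},
    {"gripper": 0,"dx": 0.1,"dy": 0.7,"dz": 8.8,"twist": 0},
  ],
  grip_force=8,
)

```text
time_s: 20.5
ee_pos: [0.5265, -0.3156, 0.2148]
tool_rot: [-3.116, -0.016, 0.125]
ft_force: [-0.1, -0.3, 0.8]
opening: 0.502
grasp_force: 0.0
```

jog_arm(
  moves=[
    {"gripper": 0.5,"dx": 0,"dy": 0,"dz": 0,"twist": 0},
    {"gripper": 1,"dx": 0,"dy": 0,"dz": 0,"twist": 0},
    {"gripper": 1,"dx": 0,"dy": 0,"dz": 0,"twist": 0},
    {"gripper": 1,"dx": 0,"dy": 0,"dz": 0,"twist": 0},
    {"gripper": 1,"dx": 0,"dy": 0,"dz": 0,"twist": 0},
    {"gripper": 1,"dx": 0,"dy": 0,"dz": 0,"twist": 0},
  ],
  grip_force=8,
)

```text
time_s: 21.1
ee_pos: [0.5273, -0.3161, 0.2144]
tool_rot: [-3.116, -0.017, 0.125]
ft_force: [-0.2, -0.1, 4.3]
opening: 0.166
grasp_force: 8.0
```

```bash
python3 gr.py -40 -2 42; python3 -c "
from h import *
s=get_state();print(s['ft_force'],s['opening']*94,s['grasp_force'])"
```

```text
21.1 g holder [-38.5  -3.6  34.5] tool cm [-0.14 -0.18 -0.75] twist 0.0 ee [ 0.5273 -0.3161  0.2144] lean [0.013 0.027] q [-0.69  0.5   1.58  0.03  1.07  0.74] holder axes in tool [[1.0, 0.001, 0.017], [0.0, -1.0, 0.025], [0.017, -0.025, -1.0]]
[-0.20920474 -0.09690211  4.27492654] 15.635450077445714 7.997366935014725
```

jog_arm(
  moves=[
    {"gripper": 1,"dx": 0,"dy": 0,"dz": -0.3,"twist": 0},
    {"gripper": 1,"dx": 0,"dy": 0,"dz": -0.6,"twist": 0},
    {"gripper": 1,"dx": 0,"dy": 0,"dz": -0.9,"twist": 0},
    {"gripper": 1,"dx": 0,"dy": 0,"dz": -1.2,"twist": 0},
    {"gripper": 1,"dx": 0,"dy": 0,"dz": -1.3,"twist": 0},
    {"gripper": 1,"dx": 0,"dy": 0,"dz": -1.3,"twist": 0},
  ],
  grip_force=8,
)

```text
time_s: 21.7
ee_pos: [0.5269, -0.3162, 0.2268]
tool_rot: [-3.115, -0.016, 0.125]
ft_force: [-0.0, 0.2, -0.8]
opening: 0.169
grasp_force: 8.0
```

```bash
python3 gr.py -70 -2 46; python3 - <<'E'
from h import *
s=get_state();print(s['ft_force'],s['opening']*94,s['grasp_force'])
f=grab_frame("side");cv2.imwrite("pics/s6.png",cv2.resize(f["image"][280:420,300:460],None,fx=4,fy=4))
E
```

```text
21.7 g holder [-39.   -3.6  46.9] tool cm [-3.1  -0.16  0.05] twist -0.0 ee [ 0.5269 -0.3162  0.2268] lean [0.013 0.028] q [-0.69  0.48  1.57  0.03  1.09  0.74] holder axes in tool [[1.0, 0.0, 0.016], [-0.0, -1.0, 0.026], [0.016, -0.026, -1.0]]
[-0.00443135  0.15363375 -0.82610436] 15.920852030011956 7.999936938285828
```

View pics/s6.png

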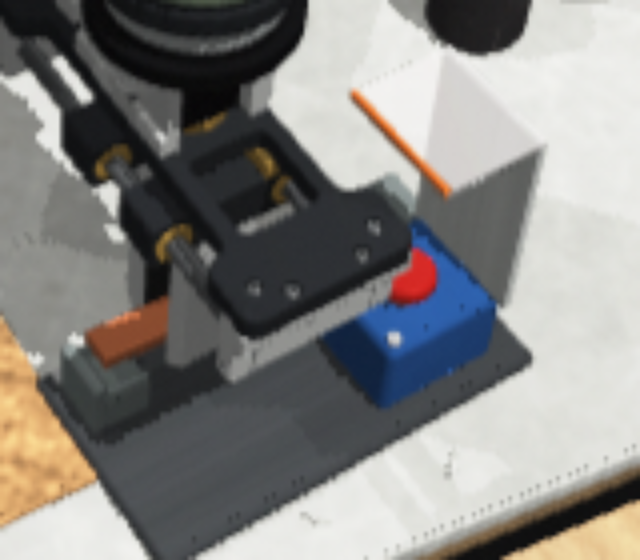

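The near end at (88,340) in the crop is clear above the lip, and the head stays down at (410,275). I'll draw the bar out endwise, tightening the grip partway.

jog_arm(
  moves=[
    {"gripper": 1,"dx": -0.4,"dy": 0,"dz": -0.05,"twist": 0},
    {"gripper": 1,"dx": -0.8,"dy": 0,"dz": -0.05,"twist": 0},
    {"gripper": 1,"dx": -1.2,"dy": 0,"dz": -0.05,"twist": 0},
    {"gripper": 1,"dx": -1.6,"dy": 0,"dz": -0.05,"twist": 0},
  ],
  grip_force=8,
)

```text
time_s: 22.15
ee_pos: [0.5119, -0.318, 0.2279]
tool_rot: [-3.116, -0.021, 0.124]
ft_force: [4.1, 3.7, 3.2]
opening: 0.167
grasp_force: 12.1
```

jog_arm(
  moves=[
    {"gripper": 1,"dx": 0,"dy": 0,"dz": 0,"twist": 0},
    {"gripper": 1,"dx": 0,"dy": 0,"dz": 0,"twist": 0},
    {"gripper": 1,"dx": -0.5,"dy": 0,"dz": 0,"twist": 0},
    {"gripper": 1,"dx": -1,"dy": 0,"dz": 0,"twist": 0},
    {"gripper": 1,"dx": -1.6,"dy": 0,"dz": 0,"twist": 0},
    {"gripper": 1,"dx": -2.2,"dy": 0,"dz": 0,"twist": 0},
  ],
  grip_force=25,
)

```text
time_s: 22.75
ee_pos: [0.4939, -0.32, 0.2284]
tool_rot: [-3.118, -0.035, 0.121]
ft_force: [30.1, 10.2, -9.6]
opening: 0.167
grasp_force: 42.7
```

```bash
python3 gr.py -70 -2 46; python3 - <<'E'
from h import *
s=get_state();print(s['ft_force'],s['opening']*94,s['grasp_force'])
E
```

```text
22.75 g holder [-68.7  -3.6  48.5] tool cm [-0.14 -0.16  0.25] twist -0.2 ee [ 0.4939 -0.32    0.2284] lean [0.032 0.028] q [-0.73  0.43  1.65  0.05  1.06  0.69] holder axes in tool [[0.999, -0.003, 0.035], [-0.004, -1.0, 0.024], [0.035, -0.024, -0.999]]
[30.05665535 10.16346754 -9.60881738] 15.705825228633932 42.671041828880476
```

The fingertips have met the lip (about 30 N). I'll back off a little and lift clear of it.

jog_arm(
  moves=[
    {"gripper": 1,"dx": 0.4,"dy": 0,"dz": 0,"twist": 0},
    {"gripper": 1,"dx": 0.4,"dy": 0,"dz": -0.3,"twist": 0},
    {"gripper": 1,"dx": 0.4,"dy": 0,"dz": -0.6,"twist": 0},
  ],
  grip_force=25,
)

```text
time_s: 23.05
ee_pos: [0.4957, -0.3198, 0.2316]
tool_rot: [-3.117, -0.026, 0.124]
ft_force: [13.5, 2.0, -11.7]
opening: 0.163
grasp_force: 32.0
```

```bash
python3 gr.py -70 -2 46; python3 - <<'E'
from h import *
s=get_state();print(s['ft_force'],s['opening']*94,s['grasp_force'])
f=grab_frame("side");i=f["image"]
h=cv2.cvtColor(i,cv2.COLOR_BGR2HSV);m=cv2.inRange(h,(5,130,60),(13,255,255));m[:,:300]=0;m[:300]=0;m[400:]=0
m=cv2.morphologyEx(m,cv2.MORPH_OPEN,np.ones((2,2)))
n,l,st,c=cv2.connectedComponentsWithStats(m);print([(st[k].tolist()) for k in range(1,n) if st[k][4]>8])
H=[.5674,-.305,.125]
print(proj(f,place(H,np.array([(-75,0,30),(-105,0,40),(45,0,33),(60,0,33)])/1e3)).round())
E
```

```text
23.05 g holder [-68.6  -3.5  51.7] tool cm [-0.16 -0.13  0.57] twist -0.1 ee [ 0.4957 -0.3198  0.2316] lean [0.022 0.028] q [-0.73  0.43  1.64  0.04  1.07  0.7 ] holder axes in tool [[1.0, -0.0, 0.026], [-0.001, -1.0, 0.025], [0.026, -0.025, -0.999]]
[ 13.54474977   2.0422063  -11.73156488] 15.364194627561748 32.02406852840795
[[389, 304, 6, 6, 16], [398, 314, 15, 15, 43], [380, 336, 10, 9, 60], [305, 362, 21, 18, 207]]
[[323. 372.]
 [306. 377.]
 [386. 340.]
 [394. 336.]]
```

jog_arm(
  moves=[
    {"gripper": 1,"dx": 0.4,"dy": 0,"dz": 0,"twist": 0},
    {"gripper": 1,"dx": 0.4,"dy": 0,"dz": -0.2,"twist": 0},
    {"gripper": 1,"dx": 0.4,"dy": 0,"dz": -0.5,"twist": 0},
  ],
  grip_force=25,
)

```text
time_s: 23.4
ee_pos: [0.4961, -0.3202, 0.2369]
tool_rot: [-3.114, -0.013, 0.126]
ft_force: [-0.2, 0.1, -1.6]
opening: 0.164
grasp_force: 25.0
```

```bash
python3 gr.py -70 -2 46; python3 - <<'E'
from h import *
s=get_state();print(s['ft_force'],s['moment'],s['opening']*94,s['grasp_force'])
E
```

```text
23.4 g holder [-70.6  -3.5  57. ] tool cm [ 0.05 -0.12  1.1 ] twist 0.0 ee [ 0.4961 -0.3202  0.2369] lean [0.009 0.029] q [-0.73  0.43  1.63  0.03  1.09  0.7 ] holder axes in tool [[1.0, 0.001, 0.013], [0.001, -1.0, 0.027], [0.013, -0.027, -1.0]]
[-0.21173518  0.08014619 -1.60503122] [0.03000669 0.05136744 0.01268013] 15.412048025108852 24.999342262744904
```

jog_arm(
  moves=[
    {"gripper": 1,"dx": -1.5,"dy": 0,"dz": -0.5,"twist": 0},
    {"gripper": 1,"dx": -3,"dy": 0,"dz": -1,"twist": 0},
    {"gripper": 1,"dx": -5,"dy": 0,"dz": -2,"twist": 0},
    {"gripper": 1,"dx": -7,"dy": 0,"dz": -4,"twist": 0},
    {"gripper": 1,"dx": -7,"dy": 0,"dz": -6,"twist": 0},
    {"gripper": 1,"dx": -7,"dy": 0,"dz": -6,"twist": 0},
  ],
  grip_force=25,
)

```text
time_s: 24.0
ee_pos: [0.4257, -0.3321, 0.2999]
tool_rot: [-3.121, -0.019, 0.123]
ft_force: [1.2, -1.6, -2.2]
opening: 0.166
grasp_force: 25.0
```

```bash
python3 - <<'E'
from h import *
s=get_state();Rm=R.from_euler("xyz",s["tool_rot"]).as_matrix();g=s["ee_pos"]+Rm@[0,0,.18]
print(s["time_s"],s['ft_force'].round(1),s['grasp_force'],"g",g.round(4),s["tool_rot"].round(3),s["q"].round(2))
def seg(n):
    f=grab_frame(n);h=cv2.cvtColor(f["image"],cv2.COLOR_BGR2HSV)
    m=cv2.inRange(h,(5,130,60),(13,255,255)); m=cv2.morphologyEx(m,cv2.MORPH_OPEN,np.ones((3,3)))
    k,l,st,c=cv2.connectedComponentsWithStats(m);return f,m,[st[j].tolist() for j in range(1,k) if st[j][4]>30]
for n in("side","scene"):
    f,m,c=seg(n);print(n,c)
    x=Rm[:,0]
    for a in(0,.03,.06,.09): 
        e=[g-.037*x+[0,0,.037*a],g+.113*x-[0,0,.113*a]];print(a,proj(f,np.array(e)).round().tolist())
E
```

```text
24.0 [ 1.2 -1.6 -2.2] 24.999336898326874 g [ 0.4287 -0.328   0.12  ] [-3.121 -0.019  0.123] [-0.83  0.24  1.73  0.03  1.18  0.61]
side [[347, 1, 30, 25, 298], [425, 3, 8, 16, 84], [383, 24, 6, 8, 38], [414, 53, 6, 7, 31], [421, 53, 9, 7, 54], [340, 328, 15, 12, 129], [259, 356, 23, 18, 263]]
0 [[261.0, 369.0], [354.0, 324.0]]
0.03 [[261.0, 368.0], [354.0, 325.0]]
0.06 [[261.0, 368.0], [354.0, 327.0]]
0.09 [[261.0, 367.0], [354.0, 328.0]]
scene [[419, 208, 9, 7, 53], [542, 271, 14, 10, 74], [560, 281, 7, 8, 37]]
0 [[481.0, 244.0], [421.0, 203.0]]
0.03 [[481.0, 243.0], [421.0, 204.0]]
0.06 [[481.0, 243.0], [421.0, 205.0]]
0.09 [[481.0, 242.0], [420.0, 206.0]]
```

The bar is out and held, and the side and scene segments match its projected ends. I'll twist it to the mat's direction and carry it over.

jog_arm(
  moves=[
    {"gripper": 1,"dx": 0.2,"dy": -0.6,"dz": 0,"twist": -8},
    {"gripper": 1,"dx": 0.4,"dy": -1.2,"dz": 0,"twist": -16},
    {"gripper": 1,"dx": 0.5,"dy": -1.8,"dz": 0,"twist": -24},
    {"gripper": 1,"dx": 0.6,"dy": -2.4,"dz": 0,"twist": -32},
    {"gripper": 1,"dx": 0.7,"dy": -3,"dz": 0,"twist": -40},
    {"gripper": 1,"dx": 0.8,"dy": -3.5,"dz": 0,"twist": -48},
    {"gripper": 1,"dx": 0.9,"dy": -4,"dz": 0,"twist": -56},
    {"gripper": 1,"dx": 0.9,"dy": -4.5,"dz": 0,"twist": -64},
  ],
  grip_force=25,
)

```text
time_s: 24.9
ee_pos: [0.4295, -0.2842, 0.2962]
tool_rot: [3.141, -0.032, 1.248]
ft_force: [0.0, -0.1, -1.7]
opening: 0.168
grasp_force: 25.0
```

jog_arm(
  moves=[
    {"gripper": 1,"dx": 0,"dy": 0,"dz": 0,"twist": -8},
    {"gripper": 1,"dx": 0,"dy": 0,"dz": 0,"twist": -16},
    {"gripper": 1,"dx": 0,"dy": 0,"dz": 0,"twist": -23.5},
    {"gripper": 1,"dx": 0,"dy": 0,"dz": 0,"twist": -23.5},
    {"gripper": 1,"dx": 0,"dy": 0,"dz": 0,"twist": -23.5},
  ],
)

```text
time_s: 25.4
ee_pos: [0.4297, -0.2846, 0.2968]
tool_rot: [3.128, -0.028, 1.65]
ft_force: [0.4, -0.9, -0.7]
opening: 0.165
grasp_force: 25.0
```

```bash
cat > ma.py <<'E'
from h import *
s=get_state();Rm=R.from_euler("xyz",s["tool_rot"]).as_matrix();g=s["ee_pos"]+Rm@[0,0,.18]
print(s["time_s"],s['ft_force'].round(1),s['grasp_force'],"g",g.round(4),s["tool_rot"].round(3),s["q"].round(2),"tip z",(g[2]+.019*Rm[2,2]).round(4))
t=np.array([.432,-.282,.040]);print("tool cm",(Rm.T@(t-g)*100).round(2),"twist",np.degrees(np.arctan2(Rm[1,0],Rm[0,0])-1.65).round(1),"tool x z",Rm[2,0].round(3))
E
python3 ma.py; python3 - <<'E'
from h import *
s=get_state();Rm=R.from_euler("xyz",s["tool_rot"]).as_matrix();g=s["ee_pos"]+Rm@[0,0,.18]
for n in("side","scene"):
    f=grab_frame(n);h=cv2.cvtColor(f["image"],cv2.COLOR_BGR2HSV)
    m=cv2.inRange(h,(5,130,60),(13,255,255)); m=cv2.morphologyEx(m,cv2.MORPH_OPEN,np.ones((3,3)))
    k,l,st,c=cv2.connectedComponentsWithStats(m);print(n,[st[j].tolist() for j in range(1,k) if st[j][4]>30])
    x=Rm[:,0]
    for a in(0,.06,.12): print(a,proj(f,np.array([g-.037*x+[0,0,.037*a-.007],g+.113*x-[0,0,.113*a+.007]])).round().tolist())
E
```

```text
25.4 [ 0.4 -0.9 -0.7] 24.999217987060547 g [ 0.4317 -0.2793  0.1169] [ 3.128 -0.028  1.65 ] [-0.76  0.2   1.79  0.03  1.16 -0.85] tip z 0.0979
tool cm [-0.49 -0.09  7.68] twist -0.0 tool x z 0.028
side [[425, 0, 8, 22, 120], [347, 2, 31, 25, 303], [377, 23, 12, 12, 85], [414, 53, 15, 8, 82], [272, 322, 19, 32, 315]]
0 [[287.0, 354.0], [247.0, 284.0]]
0.06 [[287.0, 353.0], [247.0, 287.0]]
0.12 [[286.0, 352.0], [248.0, 290.0]]
scene [[535, 265, 15, 12, 95], [632, 305, 8, 15, 60], [593, 315, 9, 6, 37]]
0 [[458.0, 238.0], [407.0, 277.0]]
0.06 [[458.0, 237.0], [407.0, 279.0]]
0.12 [[458.0, 236.0], [406.0, 281.0]]
```

jog_arm(
  moves=[
    {"gripper": 1,"dx": -0.2,"dy": 0,"dz": 2.5,"twist": 0},
    {"gripper": 1,"dx": -0.4,"dy": -0.1,"dz": 5,"twist": 0},
    {"gripper": 1,"dx": -0.5,"dy": -0.1,"dz": 7,"twist": 0},
    {"gripper": 1,"dx": -0.5,"dy": -0.1,"dz": 7.7,"twist": 0},
    {"gripper": 1,"dx": -0.5,"dy": -0.1,"dz": 7.7,"twist": 0},
  ],
)

```text
time_s: 26.0
ee_pos: [0.43, -0.2874, 0.2196]
tool_rot: [3.129, -0.029, 1.652]
ft_force: [0.1, 0.6, -0.6]
opening: 0.165
grasp_force: 25.0
```

jog_arm(
  moves=[
    {"gripper": 1,"dx": 0,"dy": 0,"dz": 0.3,"twist": 0},
    {"gripper": 1,"dx": 0,"dy": 0,"dz": 0.6,"twist": 0},
    {"gripper": 1,"dx": 0,"dy": 0,"dz": 0.9,"twist": 0},
  ],
  grip_force=10,
)

```text
time_s: 26.3
ee_pos: [0.4309, -0.2879, 0.2126]
tool_rot: [3.125, -0.025, 1.653]
ft_force: [-1.0, -0.3, -1.9]
opening: 0.167
grasp_force: 10.0
```

```bash
python3 ma.py
```

```text
26.3 [-1.  -0.3 -1.9] 9.999509006738663 g [ 0.4335 -0.2831  0.0327] [ 3.125 -0.025  1.653] [-0.76  0.34  1.83  0.03  0.99 -0.86] tip z 0.0137
tool cm [ 0.14 -0.13 -0.73] twist 0.1 tool x z 0.025
```

jog_arm(
  moves=[
    {"gripper": 1,"dx": 0,"dy": 0,"dz": 0.2,"twist": 0},
    {"gripper": 1,"dx": 0,"dy": 0,"dz": 0.4,"twist": 0},
  ],
  grip_force=5,
)

```text
time_s: 26.5
ee_pos: [0.4308, -0.2877, 0.2081]
tool_rot: [3.126, -0.026, 1.653]
ft_force: [0.5, -0.6, -0.1]
opening: 0.169
grasp_force: 5.0
```

jog_arm(
  moves=[
    {"gripper": 1,"dx": 0,"dy": 0,"dz": 0.15,"twist": 0},
    {"gripper": 1,"dx": 0,"dy": 0,"dz": 0.25,"twist": 0},
  ],
  grip_force=5,
)

```text
time_s: 26.7
ee_pos: [0.4307, -0.2875, 0.2053]
tool_rot: [3.127, -0.027, 1.652]
ft_force: [-0.7, -0.7, -0.7]
opening: 0.167
grasp_force: 5.0
```

```bash
python3 ma.py
```

```text
26.7 [-0.7 -0.7 -0.7] 4.999983608722687 g [ 0.433  -0.2825  0.0254] [ 3.127 -0.027  1.652] [-0.76  0.35  1.83  0.04  0.97 -0.87] tip z 0.0064
tool cm [ 0.09 -0.07 -1.46] twist 0.1 tool x z 0.027
```

jog_arm(
  moves=[
    {"gripper": 1,"dx": 0,"dy": 0,"dz": 0.12,"twist": 0},
    {"gripper": 1,"dx": 0,"dy": 0,"dz": 0.12,"twist": 0},
  ],
  grip_force=3,
)

```text
time_s: 26.9
ee_pos: [0.4306, -0.2873, 0.2039]
tool_rot: [3.127, -0.027, 1.652]
ft_force: [0.5, 0.3, -1.4]
opening: 0.171
grasp_force: 3.0
```

jog_arm(
  moves=[
    {"gripper": 1,"dx": 0,"dy": 0,"dz": 0.1,"twist": 0},
    {"gripper": 1,"dx": 0,"dy": 0,"dz": 0.1,"twist": 0},
  ],
  grip_force=3,
)

```text
time_s: 27.1
ee_pos: [0.4307, -0.2873, 0.2035]
tool_rot: [3.127, -0.027, 1.653]
ft_force: [-0.8, 0.7, 2.8]
opening: 0.171
grasp_force: 4.7
```

```bash
python3 ma.py; python3 - <<'E'
from h import *
f=grab_frame("side");h=cv2.cvtColor(f["image"],cv2.COLOR_BGR2HSV)
m=cv2.inRange(h,(5,130,60),(13,255,255))[300:420,220:330]; m=cv2.morphologyEx(m,cv2.MORPH_OPEN,np.ones((3,3)))
k,l,st,c=cv2.connectedComponentsWithStats(m);print([(st[j]+[220,300,0,0,0]).tolist() for j in range(1,k) if st[j][4]>20])
print(proj(f,np.array([[.4365,-.3195,z] for z in(.004,.01,.015,.02)])).round(1).tolist())
E
```

```text
27.1 [-0.8  0.7  2.8] 4.722433559714503 g [ 0.4329 -0.2822  0.0236] [ 3.127 -0.027  1.653] [-0.76  0.35  1.83  0.04  0.97 -0.87] tip z 0.0046
tool cm [ 0.07 -0.07 -1.64] twist 0.2 tool x z 0.027
[[276, 360, 18, 33, 294]]
[[290.9, 397.1], [290.8, 394.9], [290.7, 393.0], [290.6, 391.2]]
```

The tips are on the mat. I'll open the fingers slowly.

jog_arm(
  moves=[
    {"gripper": 0.65,"dx": 0,"dy": 0,"dz": -0.05,"twist": 0},
    {"gripper": 0.64,"dx": 0,"dy": 0,"dz": -0.05,"twist": 0},
    {"gripper": 0.63,"dx": 0,"dy": 0,"dz": -0.05,"twist": 0},
    {"gripper": 0.62,"dx": 0,"dy": 0,"dz": -0.05,"twist": 0},
    {"gripper": 0.6,"dx": 0,"dy": 0,"dz": -0.05,"twist": 0},
    {"gripper": 0.55,"dx": 0,"dy": 0,"dz": -0.05,"twist": 0},
    {"gripper": 0.45,"dx": 0,"dy": 0,"dz": -0.05,"twist": 0},
    {"gripper": 0.35,"dx": 0,"dy": 0,"dz": -0.05,"twist": 0},
  ],
  grip_force=3,
)

```text
time_s: 27.95
ee_pos: [0.4308, -0.2875, 0.2037]
tool_rot: [3.126, -0.026, 1.653]
ft_force: [1.0, -0.1, 1.7]
opening: 0.313
grasp_force: 1.0
```

jog_arm(
  moves=[
    {"gripper": 0.35,"dx": 0,"dy": 0,"dz": -1,"twist": 0},
    {"gripper": 0.35,"dx": 0,"dy": 0,"dz": -3,"twist": 0},
    {"gripper": 0.35,"dx": 0,"dy": 0,"dz": -7,"twist": 0},
    {"gripper": 0.35,"dx": 0,"dy": 0,"dz": -12,"twist": 0},
    {"gripper": 0.35,"dx": 0,"dy": 0,"dz": -17,"twist": 0},
    {"gripper": 0.35,"dx": 0,"dy": 0,"dz": -20,"twist": 0},
    {"gripper": 0.35,"dx": 0,"dy": 0,"dz": -20,"twist": 0},
  ],
)

```text
time_s: 28.65
ee_pos: [0.4289, -0.2939, 0.4098]
tool_rot: [3.12, -0.018, 1.653]
ft_force: [-0.6, 0.5, 1.0]
opening: 0.327
grasp_force: 0.0
```

```bash
python3 st.py; python3 - <<'E'
from h import *
f=grab_frame("wrist");h=cv2.cvtColor(f["image"],cv2.COLOR_BGR2HSV)
for n in("side","scene","wrist"):
    f=grab_frame(n);h=cv2.cvtColor(f["image"],cv2.COLOR_BGR2HSV)
    m=cv2.inRange(h,(4,140,60),(12,255,255)); m=cv2.morphologyEx(m,cv2.MORPH_OPEN,np.ones((3,3)))
    k,l,st,c=cv2.connectedComponentsWithStats(m)
    for j in range(1,k):
        if st[j][4]<150: continue
        b=cv2.boxPoints(cv2.minAreaRect(np.argwhere(l==j)[:,::-1].astype(np.float32)))
        w=ray(f,b,.010);
        if abs(w[:,0].mean()-.45)<.15 and abs(w[:,1].mean()+.25)<.15: print(n,st[j].tolist(),w[:,:2].round(3).tolist(),w.mean(0).round(3))
    cv2.imwrite(f"pics/end_{n}.png",f["image"])
    r=cv2.inRange(h,(0,190,130),(3,255,255))
    if n=="side": ys,xs=np.nonzero(r[300:400,370:440]);print("red",xs.mean()+370,ys.mean()+300,"pred down/up",proj(f,place([.5674,-.305,.125],[[.042,-.04,.058],[.042,-.04,.075]])).round(1).tolist())
E
```

```text
28.65 [-0.775  0.084  1.671  0.029  1.387 -0.862] [ 0.4289 -0.2939  0.4098] [ 3.12  -0.018  1.653] [ 0.02  0.02 -1.  ]
side [249, 326, 45, 71, 788] [[0.414, -0.169], [0.433, -0.165], [0.443, -0.319], [0.427, -0.321]] [ 0.429 -0.244  0.01 ]
red 401.0855263157895 348.0592105263158 pred down/up [[401.5, 348.0], [402.8, 341.1]]
wrist [311, 93, 17, 151, 2328] [[0.417, -0.17], [0.433, -0.168], [0.446, -0.316], [0.429, -0.318]] [ 0.431 -0.243  0.01 ]
```

Both cameras put the bar at 16 x 150 mm at z = 10 mm, centred on the mat at (0.430, -0.244). The plunger is still down.

```bash
python3 -c "
from bench import *
print(close_job())"
```

```text
the job is handed in; nothing more can be done
None
```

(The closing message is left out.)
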